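Fit the battery pack to the wind-up radio lamp and wind its hand wheel

ROBOT

A 6-joint arm with a two-finger parallel gripper is mounted at the origin on the work surface. World frame = base frame: x ahead of the robot, y to its left, z up, the work surface at z = 0. Lengths are in m, angles in rad, forces in N, time in s.
With the tool pointing down it reaches from about 0.375 to 0.975 m from the base axis. Payload 3.8 kg.
Tool frame: the origin (TCP) lies on the centre line of the jaws, within the pads' length; the fingertips stand 22 mm ahead of it and the grasp point (between the pads) lies 3 mm ahead of it; y points along the fingers, z is the direction in which the jaws open and shut, and the axes are right-handed (so a half turn about y gives the same grasp; the last joint's range is limited). The gripper opens to 85 mm and grips with 20 to 120 N. Pads are 22 mm wide; open, the fingers measure 114 mm over their backs; the gripper's body (76 mm by 85 mm) begins 54 mm behind the grasp point. The pads swing forward as they close: fully open they stand 13 mm farther back than shut.
Start: joints at [1.296, 0.264, 1.604, -0, 1.274, -0.037], TCP at [0.159, 0.656, 0.253] pointing down, gripper open.
Joint ranges: [-2.63, 2.63], [-0.94, 2.18], [0.31, 2.57], [-1.31, 4.45], [0, 2.66], [-2.55, 2.55]. Speed limits (rad/s): [2.57, 2.57, 3.14, 3.14, 3.14, 3.14].

INTERFACE

Orientations are given as a unit quaternion [x, y, z, w].
In Python, from station import manip gives the robot as it stands.
- The arm moves only by the tool arm_command, never from a script. Its argument "increments" is a list that holds one entry, the list of rows, each a list of 5 numbers: the shift along the tool's x, y, z in cm, then the turn about the tool's y in degrees, then the closure in counts, from 0 (fully open) to 255 (shut). In form: [[[dx, dy, dz, spin, hand], ...]]. A call has 1 to 5 rows; each row shifts and turns the commanded pose from where the row before left it, along the tool's axes as they then stand; what a row does not reach is not made up. A row lasts 1/10 s, in which the tool goes at most 50 mm and 8.59 degrees, less where a joint would pass 70% of its speed; a pose out of reach is approached as far as the arm can. A call is refused whole if a number of a shift passes 5 or a number of a turn 8.59, either way. A call with a gripper value outside its range is refused whole. The fingers move at their own pace and stop on an object; the grip force is fixed at half the most. Time passes only in rows, so rows that do not move let the fingers close. It gives the time, the measured TCP pose, the force and the opening at its end, in the units of the state.
- manip.read_state(): the state, without advancing time (a new reading comes with each control period).
- manip.get_image(name): name is "scene" or "top"; returns a dict with "image" (400x640x3 uint8, red, green, blue), "camera_matrix" (3x3 intrinsics, pixels), "k1" (the pictures are not rectified: a ray, as slopes to the right and down, at radius r is drawn at 1 + k1 r^2 times it, then the intrinsics apply), "xyz" and "orientation" of the camera in the world. Camera axes: x right, y up, looking along -z (the intrinsics and any distortion apply to the point x, -y, -z); pixel columns grow to the right and rows downward; lengths in m; the calibration is good to about 2 mm. A picture is of the moment at which its call begins. There is no depth.
- manip.job_done(): hands the job in, once; it reports no verdict.
Trained networks look in the newest picture that a camera, given by its name, has taken for a name from the list of things; names that differ only in an ending like _2 or _b are one class to them, and where a whole thing is asked for, a point or a joint stands for the part that bears it (a point fixed in the world has none). Each returns a list of dicts, best first, with "p" (0 to 1); they miss things now and then, are a little off and sometimes report something else, mostly with a low value. They report only what shows in the picture. A call takes as long as a camera call. They do not tell look-alikes from the thing itself.
- manip.look_for(camera, query): "pixel" ([row, column] in pixels, amid what is visible of it).
The state is a dict: "t": time; "joints": joint angles; "joint_velocities": joint speeds; "joint_torque": joint torques, N m; "ee_pos": TCP position; "tool_rot": TCP orientation; "wrist_force": force on the tool from outside, world axes, zero at the start; "wrist_torque": the same for the moment, N m; "width": finger opening in m.
Only numpy, scipy, OpenCV 4.12 (cv2) and the standard library are available. Lean on these libraries where they do the work, as an engineer would, in place of code of your own. Each camera call takes 0.05 s, during which the arm holds its last target. There are 200 camera calls.

TASK

The power is out: slide the loose battery pack onto the rails of the wind-up radio lamp, brass contacts first, until it is fully home and the spring catch holds it. Only then charge it: wind the black hand wheel of its dynamo through at least two full turns, drawing the top of the wheel down the slope towards the front edge. Leave everything else on the nightstand where it is.

Things in the scene. Friction and masses are not known exactly. Their poses are not given: they have to be found in the camera images.
- radio: wind-up radio lamp, a grey wedge 250 mm wide (its y) and 160 mm deep (its x), standing fast. Origin: centre of its underside, x to its back. From the front edge (x -75 mm, 50 mm high) a panel rises at 30 degrees to the flat ridge (x 55 to 85 mm, 125 mm high). On the panel: battery shoe in the right half (y -62 mm), hand wheel of the dynamo in the left half (y +62 mm)
- shoe: battery shoe: two black rails with lips on the panel. Origin on the panel's surface, under the centre of a pack that is home; x up the slope, y left, z out of the panel (30 degrees from vertical). Side walls 60 mm apart; lips 48 mm apart from x -21 mm on, 7.5 to 10.5 mm above the panel; outside width 72 mm (80 at the mouth); end stop at x +33.5 mm, 14 mm high
- catch (a joint): spring catch: round steel nose in the shoe's floor at shoe x +10 mm, standing 3 mm out at 0, pressed in by up to 0.004 m. The pack's foot presses it in; it springs back to about 0 in the foot's groove when the pack is home. Pushing the pack over it takes about 5 to 12 N, from 32 mm before home on; it clicks in the last 3 mm
- pack_center (a point): loose battery pack standing on its foot: black block 66 mm long (its x), 44 wide (y), 40 high; this is its centre, 20 mm above its underside. Foot 5.5 mm thick, 56 mm wide, with a groove across it. Three brass contacts on the +x end, which goes in first, foot down; ribs on top at the other end. 0.18 to 0.29 kg. Grip it across its width, fingers over 11 mm above its underside to clear the lips
- jar: closed baby-food jar of glass with steel cap, 60 mm across, 67 mm high, near the pack; origin at its foot
- pacifier: blue silicone pacifier, 40 mm across, 34 mm high, near the pack; origin at its foot
- teether: beech teething ring, 66 mm across, 11 mm high, lying near the pack; origin at its foot
- mug: ceramic mug, 82 mm across, 88 mm high, its handle a climbing cat to 75 mm from the axis along its x; origin at its foot
- warmer: bottle-warmer base with lever lid, fixed, 128 mm across, 106 mm high, the lid's lever to 88 mm from the axis on its -x side; origin at its foot
- bottle: feeding bottle, 60 mm across, 165 mm high; origin at its foot
- book: board book, 140 x 150 mm, 20 mm thick, lying; origin under its centre
- shoe_mouth (a point): middle of the shoe's flared open end, on the panel's surface at x -42 mm of the shoe, which is just inside the front edge. The pack enters here and slides up the slope along the shoe's x, from its centre at x -78 mm (wholly outside) to 0 (home); the lips flare up to 13 mm at the mouth
- wheel (a joint): turning angle of the dynamo's hand wheel, rad: grows as the top of the wheel is drawn down the slope, towards the front edge. Starts between 0 and 0.5; one full turn is 6.28, so two full turns end at 12.57 to 13.07. Steady friction of 0.12 N m; it stays where it is left
- wheel_hub (a point): centre of the dynamo's hand wheel, 5 mm below the panel, axes as the shoe's. Black ribbed wheel 104 mm across, 16 mm thick, edge-on in a slot: axle along the shoe's y, top 47 mm above the panel, flat free flanks. Fingertips pinching its rim can follow it some 75 degrees to either side of the panel's normal; fingers that keep their direction turn it about 2 rad a stroke, less if gripped deep
Not all that is in view belongs to the job. What is shaped like the part that bears pack_center but green or purple is not meant.

How it is judged:
On the way, in this order (a step that is already met when the one before it is completed fails the run):
1. the pack is home on the shoe, contacts first, and the catch has sprung out into its groove (x of pack_center in the frame of shoe between -0.003 and 0.003 m and y of pack_center in the frame of shoe between -0.004 and 0.004 m and z of pack_center in the frame of shoe between 0.017 and 0.024 m and value of joint catch below 0.0012 m and angle between the x axis of pack_center and the x axis of shoe, either way round below 0.1 rad), for 0.2 s.
2. the winding of the wheel begins, with the pack home (all of step 1 and value of joint wheel above 1.2 rad).
3. two full turns are wound, with the pack home (all of step 1 and value of joint wheel above 12.5 rad).
At the end, for the whole second after the job is handed in: Pack home in the shoe: centre within 3 mm along and 4 mm across the rails, flat, parallel within 0.1 rad, catch out (under 1.2 mm). Wheel at rest beyond 12.5 rad (two turns). Jar, pacifier, teether, mug, bottle, book within 30 mm of their start (all of step 3 and velocity of joint wheel between -0.1 and 0.1 rad/s and distance of each of jar, pacifier, teether, mug, bottle, book from where it was at the start of the episode below 0.03 m); the robot touches nothing.
It fails at once if a bystander (jar, pacifier, teether, mug, bottle, book) is pushed more than 30 mm (distance of any of jar, pacifier, teether, mug, bottle, book from where it was at the start of the episode above 0.03 m).
It fails at once if the jar, mug or bottle is tipped (angle between any of jar, mug, bottle's own z axis and vertical above 0.4 rad).
It also fails if it takes over 72 s, if anything falls off the work surface, if the arm or the gripper's body presses on something with over 40 N, if the wrist force passes 120 N, or if a joint passes its speed limit or range.

## Working session

There is one attempt and no reset: what is moved stays moved. The work goes in short steps, Python scripts to look and compute and a tool call to move; the robot and the scene stay as the last step left them, time stands still between calls to the robot, and variables do not carry over. Pictures are saved under pics/ and viewed, about 8 in all and at most 12, crops included, and the job is handed in when it is done.

Besides the shell and the picture viewer there is one more tool, called by a JSON object that holds its "api" and its "payload", one argument or row to a line. arm_command: Moves the arm, as the interface text tells. Its arguments: {"type":"object","properties":{"increments":{"type":"array"}},"required":["increments"]}

```bash
ls; mkdir -p pics; cat > h.py <<'E'
import numpy as np, cv2
from scipy.spatial.transform import Rotation as R
from station import manip
def und(c,px):
    K=np.array(c["camera_matrix"]);k=c["k1"]
    d=np.array([(px[1]-K[0,2])/K[0,0],(px[0]-K[1,2])/K[1,1]]);u=d.copy()
    for _ in range(20): u=d/(1+k*(u@u))
    return u
def ray(c,px):
    u=und(c,px); r=R.from_quat(c["orientation"]).apply([u[0],-u[1],-1.]); return np.array(c["xyz"]),r
def onz(c,px,z):
    o,r=ray(c,px); return o+r*(z-o[2])/r[2]
def proj(c,P):
    K=np.array(c["camera_matrix"]);q=R.from_quat(c["orientation"]).inv().apply(np.atleast_2d(P)-np.array(c["xyz"]))
    u=np.c_[q[:,0],-q[:,1]]/-q[:,2:];u=u*(1+c["k1"]*(u**2).sum(1,keepdims=True))
    return np.c_[u[:,1]*K[1,1]+K[1,2],u[:,0]*K[0,0]+K[0,2]]
def grab(n,f=None):
    c=manip.get_image(n)
    if f: cv2.imwrite("pics/"+f,c["image"][:,:,::-1])
    return c
E
python3 - <<'E'
from h import *
import pickle
for n in("scene","top"):
    c=grab(n,n+"0.png"); pickle.dump(c,open(n+".pkl","wb"))
    print(n,c["xyz"],c["orientation"],c["camera_matrix"],c["k1"])
    for q in("radio","shoe","pack_center","shoe_mouth","wheel","wheel_hub","jar","pacifier","teether"):
        print(q,[(np.round(d["pixel"]).astype(int).tolist(),round(d["p"],2)) for d in manip.look_for(n,q)])
s=manip.read_state();print(s)
print(R.from_quat(s["tool_rot"]).as_matrix().round(3))
E
```

```text
pics
scene [1.30482135 0.46532707 1.29695945] [0.15613799 0.26071863 0.80625296 0.50754596] [[498.33713288   0.         323.26698803]
 [  0.         498.33713288 205.61978008]
 [  0.           0.           1.        ]] -0.07865360502213563
radio [([235, 344], 0.74), ([205, 345], 0.44)]
shoe [([234, 322], 0.53)]
pack_center [([136, 255], 0.86), ([240, 319], 0.74), ([175, 262], 0.69), ([152, 228], 0.64)]
shoe_mouth [([239, 320], 0.5)]
wheel [([206, 348], 0.74), ([259, 455], 0.24)]
wheel_hub [([238, 320], 0.65), ([206, 346], 0.2)]
jar [([166, 289], 0.91)]
pacifier [([193, 263], 0.63), ([236, 251], 0.19)]
teether [([182, 230], 0.75), ([237, 255], 0.69)]
top [0.42634553 0.06754331 1.02543446] [ 0.03428937 -0.05405124 -0.69947115  0.71178846] [[367.78030966   0.         321.16700108]
 [  0.         367.78030966 202.59828598]
 [  0.           0.           1.        ]] -0.01413546202435536
radio [([189, 274], 0.73)]
shoe [([217, 391], 0.61), ([170, 293], 0.59), ([140, 436], 0.34)]
pack_center [([238, 406], 0.97), ([201, 483], 0.88), ([248, 461], 0.84), ([290, 440], 0.76), ([144, 438], 0.25)]
[... 247 characters left out ...]
00430e+00, -5.54183379e-06,
        1.27368889e+00, -3.69080300e-02]), 'joint_velocities': array([ 9.97412661e-05,  9.19943739e-04, -2.10531827e-04,  9.85791432e-04,
       -2.15566284e-04, -1.14999549e-03]), 'joint_torque': array([-2.24013369e-03, -5.15088844e+01, -3.67733395e+01, -3.70398620e-04,
        8.36287909e-04,  1.28152315e-07]), 'ee_pos': array([0.1590033 , 0.6560016 , 0.25328011]), 'tool_rot': array([-0.70211424,  0.08386858, -0.08387267,  0.70211611]), 'wrist_force': array([ 0.38993765, -0.31759356,  0.40544488]), 'wrist_torque': array([-0.01981331, -0.05284794,  0.04730717]), 'width': 0.08535365306976256}
[[ 0.972  0.     0.236]
 [-0.236  0.     0.972]
 [ 0.    -1.     0.   ]]
```

View pics/scene0.png

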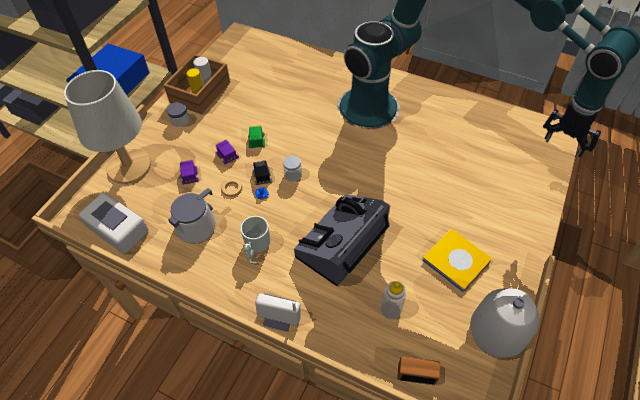

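View pics/top0.png

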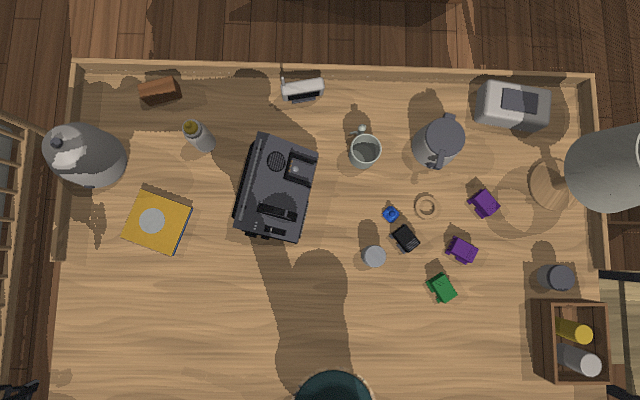

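```bash
python3 - <<'E'
import cv2,numpy as np
t=cv2.imread("pics/top0.png");s=cv2.imread("pics/scene0.png")
A=lambda im,r,c,h,w,k:cv2.resize(im[r:r+h,c:c+w],None,fx=k,fy=k,interpolation=cv2.INTER_CUBIC)
o=np.zeros((600,800,3),np.uint8)
o[:560,:440]=A(t,125,225,140,110,4)
o[:300,440:790]=A(t,205,370,60,70,5)
o[300:600,440:790]=A(s,150,230,60,70,5)
cv2.imwrite("pics/c1.png",o)
cv2.imwrite("pics/c2.png",A(s,185,285,100,115,6)[:600,:690])
E
```

```text
(no output)
```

View pics/c1.png

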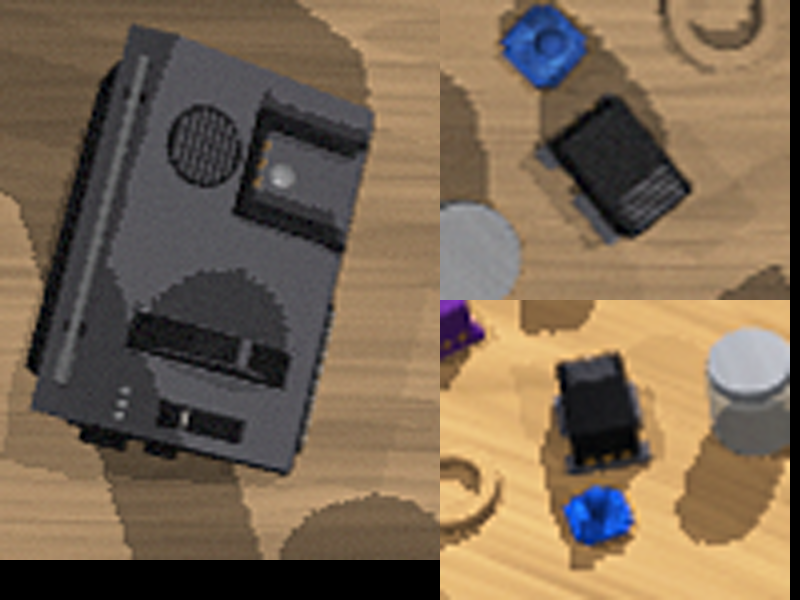

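View pics/c2.png

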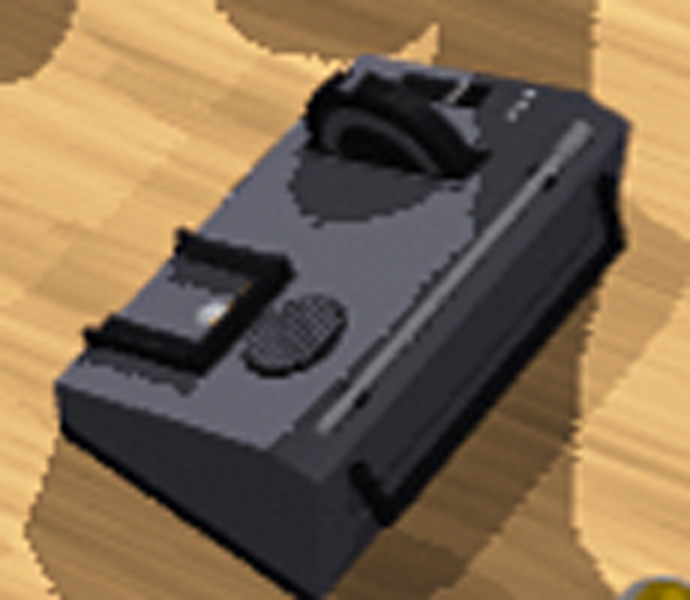

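```bash
cat > fit.py <<'E'
from h import *
import pickle
from scipy.optimize import least_squares
T=pickle.load(open("top.pkl","rb"));S=pickle.load(open("scene.pkl","rb"))
t=lambda x,y:(125+y/4-.4,225+x/4-.4)
s=lambda x,y:(185+y/6-.4,285+x/6-.4)
t2=lambda x,y:(205+y/5-.4,370+(x-440)/5-.4)
s2=lambda x,y:(150+(y-300)/5-.4,230+(x-440)/5-.4)
def place(p,P):
    c,q=np.cos(p[2]),np.sin(p[2]);P=np.array(P,float)
    return np.c_[p[0]+c*P[:,0]-q*P[:,1],p[1]+q*P[:,0]+c*P[:,1],P[:,2]]
def slope(s0,P):  # shoe frame -> radio frame
    P=np.array(P,float);c,q=np.cos(np.pi/6),.5
    return np.c_[-.075+c*(s0+P[:,0])-q*P[:,2],P[:,1],.05+q*(s0+P[:,0])+c*P[:,2]]
RP=[(T,(-.075,-.125,.05),t(372,112)),(T,(-.075,.125,.05),t(292,472)),(T,(.085,-.125,.125),t(132,26)),(T,(.055,-.125,.125),t(180,37)),(T,(.085,.125,.125),t(33,408)),
(S,(-.075,-.125,.05),s(58,383)),(S,(.085,-.125,.125),s(318,485)),(S,(.085,.125,.125),s(628,125)),(S,(-.075,.125,.05),s(360,60))]
def res(p):
    r=[proj(c,place(p,[P]))[0]-px for c,P,px in RP]
    n=place(p,slope(p[3],[(.010,-.062,.0015)]))
    r+=[proj(T,n)[0]-t(281,178),proj(S,n)[0]-s(212,312)]
    return np.ravel(r)
f=least_squares(res,[.47,.2,1.4,.045],x_scale=[.1,.1,.1,.01],loss="soft_l1");p=f.x
PP=[(T,(.033,.022,.04),t2(548,143)),(T,(.033,-.022,.04),t2(612,96)),(T,(-.033,-.022,.04),t2(691,188)),(T,(-.033,.022,.04),t2(627,238)),
(S,(-.033,.022,.04),s2(622,354)),(S,(-.033,-.022,.04),s2(557,364)),(S,(.033,-.022,.04),s2(574,448)),(S,(.033,.022,.04),s2(638,440))]
pr=lambda a:np.ravel([proj(c,place(a,[P]))[0]-px for c,P,px in PP])
g=least_squares(pr,[.3,-.2,.8],x_scale=[.1,.1,.1],loss="soft_l1");a=g.x
if __name__=="__main__":
    print("radio",p.round(4),np.degrees(p[2]));print(f.fun.reshape(-1,2).round(1).tolist())
    print("pack",a.round(4),np.degrees(a[2]));print(g.fun.reshape(-1,2).round(1).tolist())
    for n,px,z in(("jar",(255,374),.067),("pac",(213,391),.02),("mug",(150,365),.088)):
        print(n,onz(T,px,z).round(3), (R.from_euler("z",-a[2]).apply(onz(T,px,z)-[a[0],a[1],0])).round(3))
E
python3 fit.py
```

```text
radio [0.5801 0.1503 1.3615 0.0477] 78.01002882688682
[[-0.2, 0.7], [-0.2, -0.5], [-0.7, -0.5], [-0.8, -0.9], [0.5, -0.9], [-0.8, -1.1], [-0.6, -0.0], [-1.4, 0.3], [-1.9, -0.2], [-1.1, 0.0], [-0.4, -0.2]]
pack [ 0.4609 -0.1873  0.6847] 39.23245997268927
[[-0.5, 0.2], [-1.2, -0.1], [-0.4, -0.3], [-0.1, 0.1], [-0.7, 0.3], [-0.2, 0.2], [-1.9, -0.2], [-2.8, 0.4]]
jar [ 0.413 -0.098  0.067] [0.019 0.1   0.067]
pac [ 0.528 -0.153  0.02 ] [ 0.073 -0.016  0.02 ]
mug [ 0.686 -0.071  0.088] [ 0.248 -0.052  0.088]
```

```bash
cat > plan.py <<'E'
from h import *
def start():
    s=manip.read_state();m=R.from_quat(s["tool_rot"]).as_matrix()
    return np.array(s["ee_pos"]),np.degrees(np.arctan2(m[1,0],m[0,0])),s
def plan(wps,pos=None,yaw=None):
    """wps: (xyz, yaw_deg, nrows, hand)"""
    if pos is None: pos,yaw,_=start()
    pos=np.array(pos,float);rows=[]
    for w,y,n,h in wps:
        for i in range(n):
            d=(np.array(w)-pos)/(n-i);dyaw=((y-yaw+180)%360-180 if abs(y-yaw)<179 else y-yaw)/(n-i)
            a=np.radians(yaw);x=np.array([np.cos(a),np.sin(a),0]);z=np.array([-np.sin(a),np.cos(a),0])
            r=[round(100*d@x,2),round(-100*d[2],2),round(100*d@z,2),round(-dyaw,2),h]
            rows.append(r);pos=pos+(r[0]*x+r[2]*z)/100-np.array([0,0,r[1]/100]);yaw-=r[3]
    for i in range(0,len(rows),5): print([rows[i:i+5]])
    return pos,yaw
E
python3 - <<'E'
from plan import *
from fit import a
th=np.degrees(a[2]);x=np.array([np.cos(a[2]),np.sin(a[2])])
g=a[:2]-.005*x
print(start()[1],th,g)
plan([((.40,.30,.25),-75,9,0),((*g,.14),th-180,13,60)])
E
```

```text
-13.623890056717764 39.23245997268927 [ 0.45704932 -0.1905051 ]
[[[np.float64(3.53), np.float64(0.04), np.float64(-3.21), np.float64(6.82), 0], [np.float64(3.89), np.float64(0.04), np.float64(-2.77), np.float64(6.82), 0], [np.float64(4.19), np.float64(0.04), np.float64(-2.29), np.float64(6.82), 0], [np.float64(4.44), np.float64(0.03), np.float64(-1.78), np.float64(6.82), 0], [np.float64(4.61), np.float64(0.04), np.float64(-1.24), np.float64(6.82), 0]]]
[[[np.float64(4.73), np.float64(0.03), np.float64(-0.68), np.float64(6.82), 0], [np.float64(4.78), np.float64(0.04), np.float64(-0.11), np.float64(6.82), 0], [np.float64(4.75), np.float64(0.03), np.float64(0.46), np.float64(6.82), 0], [np.float64(4.67), np.float64(0.04), np.float64(1.02), np.float64(6.82), 0], [np.float64(3.76), np.float64(0.85), np.float64(-0.55), np.float64(5.06), 60]]]
[[[np.float64(3.79), np.float64(0.85), np.float64(-0.22), np.float64(5.06), 60], [np.float64(3.8), np.float64(0.85), np.float64(0.12), np.float64(5.06), 60], [np.float64(3.77), np.float64(0.84), np.float64(0.45), np.float64(5.06), 60], [np.float64(3.72), np.float64(0.85), np.float64(0.78), np.float64(5.06), 60], [np.float64(3.63), np.float64(0.84), np.float64(1.11), np.float64(5.06), 60]]]
[[[np.float64(3.52), np.float64(0.85), np.float64(1.42), np.float64(5.06), 60], [np.float64(3.38), np.float64(0.84), np.float64(1.73), np.float64(5.06), 60], [np.float64(3.22), np.float64(0.85), np.float64(2.02), np.float64(5.06), 60], [np.float64(3.03), np.float64(0.84), np.float64(2.29), np.float64(5.06), 60], [np.float64(2.81), np.float64(0.85), np.float64(2.55), np.float64(5.05), 60]]]
[[[np.float64(2.58), np.float64(0.84), np.float64(2.79), np.float64(5.06), 60], [np.float64(2.32), np.float64(0.85), np.float64(3.01), np.float64(5.05), 60]]]
```

{"api": "arm_command", "payload": {
  "increments": [
    [[3.5,0,-3.2,6.8,0],[3.9,0,-2.8,6.8,0],[4.2,0,-2.3,6.8,0],[4.4,0,-1.8,6.8,0],[4.6,0,-1.2,6.8,0]]
  ]
}}

```text
t: 1.5
ee_pos: [0.2931, 0.4569, 0.2535]
tool_rot: [-0.646, 0.287, -0.287, 0.646]
wrist_force: [0.6, 0.7, -0.3]
width: 0.0854
```

{"api": "arm_command", "payload": {
  "increments": [
    [[4.7,0,-0.7,6.8,0],[4.8,0,-0.1,6.8,0],[4.7,0,0.5,6.8,0],[4.7,0,1.0,6.8,0],[3.8,0.8,-0.6,5.1,60]]
  ]
}}

```text
t: 2.0
ee_pos: [0.4072, 0.2612, 0.247]
tool_rot: [-0.539, 0.455, -0.457, 0.542]
wrist_force: [0.2, -0.5, -0.5]
width: 0.0732
```

{"api": "arm_command", "payload": {
  "increments": [
    [[3.8,0.8,-0.2,5.1,60],[3.8,0.8,0.1,5.1,60],[3.8,0.8,0.5,5.1,60],[3.7,0.8,0.8,5.1,60],[3.6,0.8,1.1,5.1,60]]
  ]
}}

```text
t: 2.5
ee_pos: [0.427, 0.0725, 0.2054]
tool_rot: [0.427, -0.563, 0.564, -0.428]
wrist_force: [0.7, -0.1, 0.0]
width: 0.0652
```

{"api": "arm_command", "payload": {
  "increments": [
    [[3.5,0.8,1.4,5.1,60],[3.4,0.8,1.7,5.1,60],[3.2,0.8,2.0,5.1,60],[3.0,0.8,2.3,5.1,60],[2.8,0.8,2.5,5.0,60]]
  ]
}}

```text
t: 3.0
ee_pos: [0.4478, -0.1153, 0.1654]
tool_rot: [0.293, -0.643, 0.644, -0.293]
wrist_force: [0.7, -0.1, -0.1]
width: 0.0654
```

```bash
sed -i 's/round(\(100\*d@x\|-100\*d\[2\]\|100\*d@z\|-dyaw\),2)/round(float(\1),2)/g' plan.py; python3 - <<'E'
from plan import *
from fit import a
th=np.degrees(a[2]);x=np.array([np.cos(a[2]),np.sin(a[2])])
g=a[:2]-.005*x
p,y,s=start();print(p,y,s["t"],s["width"],s["joints"])
plan([((*g,.09),th-180,4,60),((*g,.04),th-180,3,60)])
E
```

```text
[ 0.44782846 -0.11534045  0.16541921] -131.04500860453933 3.0 0.06535459596437102 [-3.06000732e-01 -6.94569682e-02  2.13777055e+00  8.67547468e-05
  1.07201129e+00  4.10328684e-01]
[[[1.27, 1.89, 1.41, 2.43, 60], [1.2, 1.88, 1.46, 2.43, 60], [1.14, 1.89, 1.51, 2.43, 60], [1.08, 1.88, 1.55, 2.43, 60], [-0.0, 1.67, 0.0, 0.0, 60]]]
[[[-0.0, 1.67, 0.0, 0.0, 60], [-0.0, 1.66, 0.0, 0.0, 60]]]
```

{"api": "arm_command", "payload": {
  "increments": [
    [[1.3,1.5,1.4,2.4,60],[1.2,1.5,1.5,2.4,60],[1.1,1.5,1.5,2.4,60],[1.1,1.5,1.6,2.5,60],[0,0.5,0,0,60]]
  ]
}}

```text
t: 3.5
ee_pos: [0.4572, -0.1908, 0.0991]
tool_rot: [-0.238, 0.666, -0.666, 0.238]
wrist_force: [-0.0, 1.1, -0.1]
width: 0.0652
```

```bash
python3 - <<'E'
from plan import *
from fit import a
th=np.degrees(a[2]);x=np.array([np.cos(a[2]),np.sin(a[2])])
g=a[:2]-.005*x
t=grab("top");s=grab("scene")
A=lambda im,r,c,h,w,k:cv2.resize(im[r:r+h,c:c+w],None,fx=k,fy=k,interpolation=cv2.INTER_CUBIC)
o=np.hstack([A(t["image"],195,360,80,80,5),A(s["image"],130,225,80,80,5)]);cv2.imwrite("pics/g1.png",o[:,:,::-1])
p,y,s=start();print(p,y,s["t"],s["width"])
plan([((*g,.06),th-180,2,60),((*g,.038),th-180,2,60)])
E
```

```text
[ 0.45678678 -0.18900141  0.09943902] -140.5458136673128 3.6 0.06553519235718228
[[[0.04, 1.97, 0.07, 0.11, 60], [0.04, 1.97, 0.06, 0.11, 60], [-0.0, 1.1, 0.0, 0.0, 60], [-0.0, 1.1, 0.0, 0.0, 60]]]
```

View pics/g1.png

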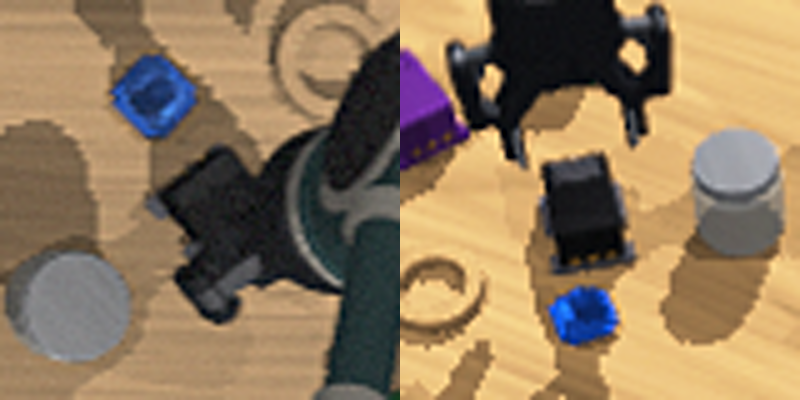

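Jaws straddle the black pack (crop 2: tips at (520,165) and (635,140), pack between; brass contacts toward the pacifier, ribs at the other end). The purple and green copies stay away. Descend and close.

{"api": "arm_command", "payload": {
  "increments": [
    [[0,2,0,0.2,60],[0,2,0,0,60],[0,1.1,0,0,60],[0,1.1,0,0,60],[0,0,0,0,255]]
  ]
}}

```text
t: 4.1
ee_pos: [0.4568, -0.1885, 0.0373]
tool_rot: [-0.238, 0.666, -0.665, 0.237]
wrist_force: [-0.1, 0.4, -1.1]
width: 0.0521
```

{"api": "arm_command", "payload": {
  "increments": [
    [[0,0,0,0,255],[0,0,0,0,255],[0,0,0,0,255]]
  ]
}}

```text
t: 4.4
ee_pos: [0.458, -0.1894, 0.0389]
tool_rot: [0.237, -0.666, 0.666, -0.238]
wrist_force: [1.0, 1.9, 0.7]
width: 0.043
```

{"api": "arm_command", "payload": {
  "increments": [
    [[0,-1,0,0,255],[0,-2,0,0,255],[0,-3,0,0,255],[0,-4,0,0,255],[0,-4,0,0,255]]
  ]
}}

```text
t: 4.9
ee_pos: [0.4566, -0.1889, 0.1796]
tool_rot: [-0.238, 0.666, -0.666, 0.237]
wrist_force: [0.9, 0.4, -1.5]
width: 0.0432
```

```bash
cat > slp.py <<'E'
from plan import *
from fit import p as P,a,place,slope
YAW=np.degrees(P[2])-180
RX=np.array([np.cos(P[2]),np.sin(P[2]),0]);RY=np.array([-RX[1],RX[0],0])
def sh(x,y,z,yoff=-.062):  # shoe frame to world
    return place(P,slope(P[3],[(x,y+yoff,z)]))[0]
def toshoe(w):
    d=np.array(w)-sh(0,0,0);c,q=np.cos(np.pi/6),.5
    U=RX*c+np.array([0,0,q]);N=-RX*q+np.array([0,0,c])
    return np.array([d@U,d@RY,d@N])
E
python3 - <<'E'
from slp import *
print("home origin",sh(0,0,0),"mouth",sh(-.042,0,0),"hub0",sh(0,0,-.005,.062),YAW)
p,y,s=start();print(p,y,s["t"],s["width"],s["wrist_force"])
# flat spot on the panel between shoe and wheel, y=+10mm radio
for x in(0,.03): print(sh(x,0,.037,.012))
w=sh(.02,0,.10,.012)
plan([((*((p[:2]*.5+w[:2]*.5)),.20),(y+YAW)/2,5,255),((w[0],w[1],w[2]),YAW,6,255)])
E
```

```text
home origin [0.63376141 0.10446971 0.07383006] mouth [0.62620525 0.06889015 0.05283006] hub0 [0.51298595 0.13267498 0.06949994] -101.98997117311318
[ 0.45664881 -0.18891225  0.17961101] -140.7322637562079 4.9 0.04317787536933554 [ 0.93563668  0.43347928 -1.48717868]
[0.5575326 0.1017461 0.105873 ]
[0.56292986 0.12716006 0.120873  ]
[[[-2.51, -0.41, -1.52, -3.87, 255], [-2.61, -0.41, -1.35, -3.88, 255], [-2.69, -0.41, -1.17, -3.87, 255], [-2.77, -0.4, -0.99, -3.88, 255], [-2.82, -0.41, -0.8, -3.87, 255]]]
[[[-2.39, 0.49, -0.5, -3.23, 255], [-2.42, 0.49, -0.37, -3.23, 255], [-2.44, 0.49, -0.23, -3.23, 255], [-2.45, 0.5, -0.09, -3.23, 255], [-2.44, 0.49, 0.04, -3.23, 255]]]
[[[-2.44, 0.5, 0.18, -3.22, 255]]]
```

```bash
python3 - <<'E'
from slp import *
p,y,s=start()
w=sh(.062,.0,.062,.008);print(w)
plan([((*((p[:2]*.5+w[:2]*.5)),.22),(y+YAW)/2,6,255),((w[0],w[1],.215),YAW,6,255),(w,YAW,2,255)])
E
```

```text
[0.57000291 0.14121003 0.15852364]
[[[-2.47, -0.67, -1.53, -3.23, 255], [-2.56, -0.67, -1.39, -3.23, 255], [-2.63, -0.67, -1.24, -3.23, 255], [-2.69, -0.68, -1.1, -3.23, 255], [-2.75, -0.67, -0.94, -3.23, 255]]]
[[[-2.81, -0.68, -0.78, -3.22, 255], [-2.84, 0.08, -0.63, -3.23, 255], [-2.87, 0.08, -0.46, -3.23, 255], [-2.89, 0.09, -0.3, -3.23, 255], [-2.91, 0.08, -0.14, -3.23, 255]]]
[[[-2.91, 0.09, 0.02, -3.23, 255], [-2.9, 0.08, 0.19, -3.22, 255], [0.0, 2.82, 0.0, -0.0, 255], [0.0, 2.83, 0.0, -0.0, 255]]]
```

{"api": "arm_command", "payload": {
  "increments": [
    [[-2.5,-0.7,-1.5,-3.2,255],[-2.6,-0.7,-1.4,-3.2,255],[-2.6,-0.7,-1.2,-3.2,255],[-2.7,-0.7,-1.1,-3.2,255],[-2.8,-0.7,-0.9,-3.2,255]]
  ]
}}

```text
t: 5.4
ee_pos: [0.5061, -0.0507, 0.2142]
tool_rot: [0.329, -0.626, 0.626, -0.329]
wrist_force: [1.0, -0.4, -2.7]
width: 0.0427
```

{"api": "arm_command", "payload": {
  "increments": [
    [[-2.8,-0.7,-0.8,-3.2,255],[-2.8,0.1,-0.6,-3.2,255],[-2.9,0.1,-0.5,-3.2,255],[-2.9,0.1,-0.3,-3.2,255],[-2.9,0.1,-0.1,-3.2,255]]
  ]
}}

```text
t: 5.9
ee_pos: [0.5539, 0.0866, 0.2167]
tool_rot: [-0.413, 0.574, -0.574, 0.413]
wrist_force: [-0.2, -0.2, -2.9]
width: 0.0428
```

{"api": "arm_command", "payload": {
  "increments": [
    [[-2.9,0.1,0,-3.2,255],[-2.9,0.1,0.2,-3.2,255],[0,0,0,0,255]]
  ]
}}

```text
t: 6.2
ee_pos: [0.5736, 0.1433, 0.2146]
tool_rot: [-0.444, 0.55, -0.55, 0.445]
wrist_force: [-0.1, -0.5, -1.9]
width: 0.0428
```

```bash
python3 - <<'E'
from slp import *
p,y,s=start();print(p,y,s["t"],s["width"],s["wrist_force"],YAW)
w=sh(.062,.0,.062,.008)
plan([(w+[0,0,.02],YAW,2,255),(w,YAW,2,255)])
t=grab("top","top1.png");s=grab("scene","scene1.png")
E
```

```text
[0.57357909 0.14331753 0.21463527] -102.1218622717029 6.2 0.042783085680589646 [-0.1437259  -0.54562818 -1.87385984] -101.98997117311318
[[[0.14, 1.81, -0.15, -0.07, 255], [0.14, 1.8, -0.16, -0.06, 255], [0.0, 1.0, 0.0, -0.0, 255], [0.0, 1.0, 0.0, -0.0, 255]]]
```

{"api": "arm_command", "payload": {
  "increments": [
    [[0.15,1.8,-0.15,-0.1,255],[0.15,1.8,-0.15,0,255],[0,1,0,0,255],[0,1,0,0,255],[-0.2,0.35,0,0,255]]
  ]
}}

```text
t: 6.8
ee_pos: [0.5693, 0.1392, 0.1538]
tool_rot: [-0.444, 0.551, -0.55, 0.443]
wrist_force: [-0.0, 0.1, -2.1]
width: 0.0426
```

{"api": "arm_command", "payload": {
  "increments": [
    [[-0.2,0.35,0,0,255],[-0.2,0.35,0,0,255]]
  ]
}}

```text
t: 7.0
ee_pos: [0.5715, 0.1441, 0.1483]
tool_rot: [0.443, -0.55, 0.551, -0.444]
wrist_force: [-0.0, 0.6, -2.2]
width: 0.0428
```

{"api": "arm_command", "payload": {
  "increments": [
    [[-0.2,0.35,0,0,255],[0,0,0,0,255]]
  ]
}}

```text
t: 7.2
ee_pos: [0.5718, 0.1453, 0.1463]
tool_rot: [0.444, -0.55, 0.551, -0.444]
wrist_force: [-3.6, -4.6, 6.1]
width: 0.043
```

```bash
python3 - <<'E'
from slp import *
p,y,s=start();print(p,toshoe(p),y,s["t"],s["width"],s["wrist_force"],s["wrist_torque"])
E
```

```text
[0.57183779 0.14534325 0.14630751] [0.05972343 0.06906378 0.04920841] -102.17149581439715 7.2 0.042958831926727725 [-3.56043122 -4.64990173  6.07890938] [-0.5794373   0.53746597  0.04512543]
```

{"api": "arm_command", "payload": {
  "increments": [
    [[-0.2,0.35,0,0,255],[0,0,0,0,255]]
  ]
}}

```text
t: 7.4
ee_pos: [0.572, 0.1455, 0.146]
tool_rot: [0.445, -0.549, 0.551, -0.443]
wrist_force: [-12.7, -13.6, 23.5]
width: 0.0428
```

{"api": "arm_command", "payload": {
  "increments": [
    [[-0.2,0.35,0,0,255],[0,0,0,0,255]]
  ]
}}

```text
t: 7.6
ee_pos: [0.5722, 0.1453, 0.1447]
tool_rot: [0.447, -0.548, 0.552, -0.442]
wrist_force: [-18.7, -21.1, 36.1]
width: 0.0428
```

```bash
python3 - <<'E'
from slp import *
p,y,s=start();print(p,toshoe(p),y,s["t"],s["width"],s["wrist_force"],s["wrist_torque"])
t=grab("top");s=grab("scene")
A=lambda im,r,c,h,w,k:cv2.resize(im[r:r+h,c:c+w],None,fx=k,fy=k,interpolation=cv2.INTER_CUBIC)
o=np.hstack([A(t["image"],120,220,120,100,4),A(s["image"],160,285,120,100,4)]);cv2.imwrite("pics/g2.png",o[:,:,::-1])
E
```

```text
[0.57222849 0.14530209 0.14468118] [0.05894569 0.06867306 0.04777952] -102.10088877486476 7.6 0.04282996449566717 [-18.72687565 -21.0749749   36.12713331] [-2.74015071  3.02270786  0.21450408]
```

View pics/g2.png

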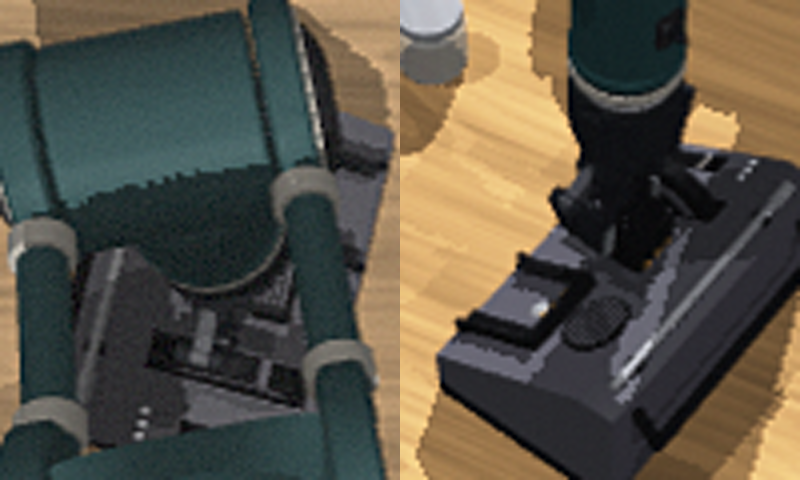

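{"api": "arm_command", "payload": {
  "increments": [
    [[0,0,0,0,150],[0,0,0,0,150]]
  ]
}}

```text
t: 7.9
ee_pos: [0.5722, 0.1453, 0.1446]
tool_rot: [0.446, -0.548, 0.552, -0.443]
wrist_force: [-17.9, -19.9, 36.1]
width: 0.0429
```

{"api": "arm_command", "payload": {
  "increments": [
    [[0,0,0,0,138],[0,0,0,0,138]]
  ]
}}

```text
t: 8.1
ee_pos: [0.5722, 0.1452, 0.1446]
tool_rot: [0.446, -0.548, 0.552, -0.443]
wrist_force: [-17.2, -20.6, 35.6]
width: 0.0425
```

{"api": "arm_command", "payload": {
  "increments": [
    [[0,0,0,0,134],[0,0,0,0,134]]
  ]
}}

```text
t: 8.3
ee_pos: [0.5722, 0.1452, 0.1446]
tool_rot: [0.446, -0.548, 0.552, -0.443]
wrist_force: [-17.9, -20.8, 35.4]
width: 0.0428
```

{"api": "arm_command", "payload": {
  "increments": [
    [[0,0,0,0,131],[0,0,0,0,131]]
  ]
}}

```text
t: 8.5
ee_pos: [0.5722, 0.1452, 0.1446]
tool_rot: [0.446, -0.548, 0.552, -0.442]
wrist_force: [-18.7, -20.5, 35.0]
width: 0.0427
```

{"api": "arm_command", "payload": {
  "increments": [
    [[0,0,0,0,129],[0,0,0,0,129]]
  ]
}}

```text
t: 8.7
ee_pos: [0.5722, 0.1453, 0.1446]
tool_rot: [0.446, -0.548, 0.552, -0.443]
wrist_force: [-17.7, -20.1, 36.5]
width: 0.043
```

{"api": "arm_command", "payload": {
  "increments": [
    [[0.2,-0.35,0,0,127],[0,0,0,0,127]]
  ]
}}

```text
t: 8.9
ee_pos: [0.572, 0.1452, 0.1449]
tool_rot: [0.445, -0.549, 0.552, -0.443]
wrist_force: [-9.0, -10.7, 18.6]
width: 0.0431
```

{"api": "arm_command", "payload": {
  "increments": [
    [[0,0,0,0,125],[0,0,0,0,125]]
  ]
}}

```text
t: 9.1
ee_pos: [0.572, 0.1452, 0.1447]
tool_rot: [0.445, -0.549, 0.552, -0.443]
wrist_force: [-8.7, -12.1, 16.5]
width: 0.0438
```

{"api": "arm_command", "payload": {
  "increments": [
    [[0,0,0,0,123]]
  ]
}}

```text
t: 9.2
ee_pos: [0.5727, 0.1474, 0.1432]
tool_rot: [0.443, -0.55, 0.551, -0.445]
wrist_force: [0.4, 0.1, 0.2]
width: 0.0445
```

{"api": "arm_command", "payload": {
  "increments": [
    [[-0.2,0.35,0,0,125],[-0.2,0.35,0,0,125]]
  ]
}}

```text
t: 9.4
ee_pos: [0.5738, 0.1513, 0.1375]
tool_rot: [0.444, -0.549, 0.551, -0.445]
wrist_force: [-7.4, -5.9, 19.0]
width: 0.0434
```

```bash
python3 - <<'E'
from slp import *
p,y,s=start();print(p,toshoe(p),y,s["t"],s["width"],s["wrist_force"],s["wrist_torque"])
s=grab("scene")
A=lambda im,r,c,h,w,k:cv2.resize(im[r:r+h,c:c+w],None,fx=k,fy=k,interpolation=cv2.INTER_CUBIC)
o=A(s["image"],190,310,60,80,8);cv2.imwrite("pics/g3.png",o[:,:,::-1])
E
```

```text
[0.57382241 0.15132867 0.13751503] [0.06075468 0.06836588 0.03846033] -102.18757262324475 9.4 0.043446798324220104 [-7.3790878  -5.92993891 18.9971778 ] [-0.87928076  1.28444501  0.09469155]
```

View pics/g3.png

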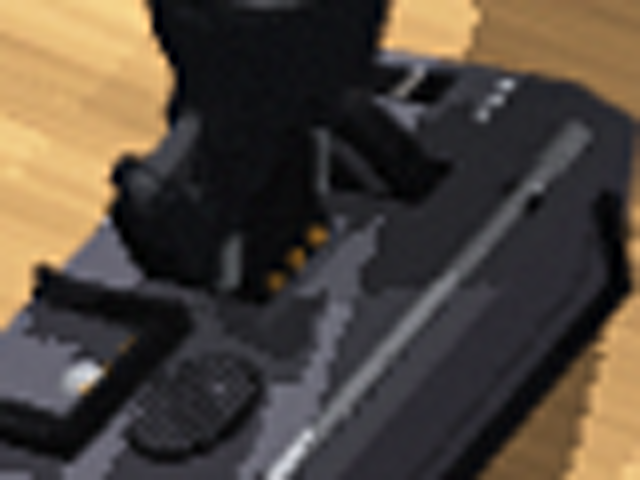

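{"api": "arm_command", "payload": {
  "increments": [
    [[-0.15,0.25,0,0,125],[0,0,0,0,124],[0,0,0,0,124]]
  ]
}}

```text
t: 9.75
ee_pos: [0.5743, 0.1535, 0.1342]
tool_rot: [0.443, -0.55, 0.551, -0.445]
wrist_force: [-3.0, -3.4, 10.6]
width: 0.0441
```

{"api": "arm_command", "payload": {
  "increments": [
    [[0,0,0,0,123]]
  ]
}}

```text
t: 9.85
ee_pos: [0.5742, 0.1539, 0.1329]
tool_rot: [0.443, -0.55, 0.551, -0.445]
wrist_force: [0.7, -1.2, 1.5]
width: 0.0443
```

```bash
python3 - <<'E'
from slp import *
p,y,s=start();print(p,toshoe(p),y,s["t"],s["width"],s["wrist_force"],s["wrist_torque"])
E
```

```text
[0.57423758 0.15388049 0.13285903] [0.0606631  0.06848988 0.03313692] -102.21126762736519 9.85 0.04425297674658393 [ 0.65291169 -1.16033151  1.53783138] [-0.08493057 -0.16562767  0.01439924]
```

{"api": "arm_command", "payload": {
  "increments": [
    [[0,0,0,0,255],[0,0,0,0,255],[0,0,0,0,255]]
  ]
}}

```text
t: 10.15
ee_pos: [0.5744, 0.1539, 0.1331]
tool_rot: [0.443, -0.55, 0.551, -0.445]
wrist_force: [-1.3, 0.3, 6.9]
width: 0.0432
```

```bash
python3 - <<'E'
from slp import *
p,y,s=start();print(p,toshoe(p),y,s["t"],s["width"],s["wrist_force"],s["wrist_torque"])
w=sh(.065,.0,.09,.008); v=sh(-.115,0,.09); print(v)
plan([(w,YAW,3,255),(v,YAW,8,255)])
E
```

```text
[0.57439296 0.15388349 0.13309569] [0.06081193 0.06833851 0.03332427] -102.20025902677239 10.15 0.04315497457338803 [-1.32258765  0.26881114  6.90689809] [-0.07357706  0.2101533   0.06594985]
[ 0.60372361 -0.03696877  0.09427235]
[[[0.82, -1.71, -0.05, -0.07, 255], [0.83, -1.7, -0.05, -0.07, 255], [0.82, -1.71, -0.06, -0.07, 255], [1.95, 1.13, 0.87, -0.0, 255], [1.95, 1.12, 0.88, -0.0, 255]]]
[[[1.95, 1.13, 0.87, -0.0, 255], [1.95, 1.12, 0.88, -0.0, 255], [1.95, 1.13, 0.87, -0.0, 255], [1.95, 1.12, 0.88, -0.0, 255], [1.94, 1.13, 0.87, -0.0, 255]]]
[[[1.95, 1.12, 0.88, -0.0, 255]]]
```

{"api": "arm_command", "payload": {
  "increments": [
    [[0.8,-1.7,0,0,255],[0.8,-1.7,0,0,255],[0.8,-1.7,0,-0.2,255],[2,1,1,0,255],[2,1,1,0,255]]
  ]
}}

```text
t: 10.65
ee_pos: [0.5798, 0.0861, 0.1639]
tool_rot: [0.444, -0.549, 0.55, -0.446]
wrist_force: [0.0, 0.1, -2.5]
width: 0.0428
```

{"api": "arm_command", "payload": {
  "increments": [
    [[2,1,1,0,255],[2,1,1,0,255],[2,1,1,0,255],[2,1,1,0,255],[0,0,0,0,255]]
  ]
}}

```text
t: 11.15
ee_pos: [0.6005, -0.0027, 0.1207]
tool_rot: [-0.445, 0.551, -0.55, 0.443]
wrist_force: [-0.3, 0.0, -3.2]
width: 0.0429
```

```bash
python3 - <<'E'
from slp import *
p,y,s=start();print(p,toshoe(p),y,s["t"],s["width"],s["wrist_force"],s["wrist_torque"])
t=grab("top");s=grab("scene")
import pickle;pickle.dump((t,s,p),open("m.pkl","wb"))
A=lambda im,r,c,h,w,k:cv2.resize(im[r:r+h,c:c+w],None,fx=k,fy=k,interpolation=cv2.INTER_CUBIC)
o=np.hstack([A(t["image"],120,265,80,80,5),A(s["image"],180,270,80,80,5)]);cv2.imwrite("pics/g4.png",o[:,:,::-1])
E
```

```text
[ 0.60051622 -0.00265925  0.12066727] [-0.07331488  0.01026489  0.09641131] -102.16596613888066 11.15 0.042913352353369946 [-0.34103581  0.04436733 -3.1555564 ] [ 0.03520874  0.06628097 -0.04462655]
```

View pics/g4.png

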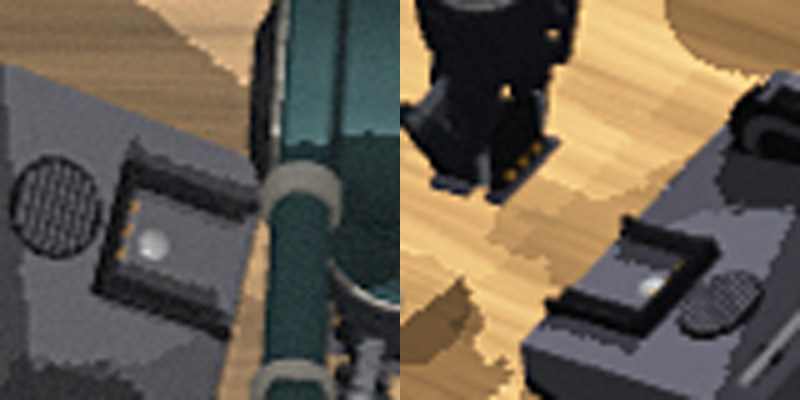

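```bash
python3 - <<'E'
from slp import *
import pickle
t,s,p=pickle.load(open("m.pkl","rb"))
q=lambda x,y:np.array([180+y/5-.4,270+(x-400)/5-.4])
ob=[((.033,-.028,0),q(490,202)),((.033,.028,0),q(559,141)),((-.033,-.028,0),q(432,185))]
def pk(v,b):
    c,k=np.cos(v[2]),np.sin(v[2]);x,z=b[0],b[2]-.020
    return p+RX*(v[0]+c*x-k*z)+RY*(v[3]+b[1])+np.array([0,0,v[1]+k*x+c*z])
f=least_squares=__import__("scipy.optimize",fromlist=["x"]).least_squares(lambda v:np.ravel([proj(s,pk(v,b))[0]-o for b,o in ob]),[0,-.02,.5,0])
v=f.x;print(v.round(4),np.degrees(v[2]),f.fun.round(2))
c0=pk(v,(0,0,.020));print("centre shoe",toshoe(c0))
# catch nose and shoe check, scene/top crops
n=sh(.010,0,.0015);print(proj(s,n)[0],q(652,288),proj(t,n)[0],(120+245/5-.4,265+152/5-.4))
E
```

```text
[-0.0303 -0.0493  0.5529  0.0108] 31.679723889418728 [-0.1   1.14 -0.21 -0.67  0.32 -0.5 ]
centre shoe [-0.12418632  0.02108165  0.06883216]
[236.23040549 319.71844491] [237.2 320. ] [167.97457724 294.89651578] (168.6, 295.0)
```

```bash
python3 - <<'E'
from slp import *
import pickle
from scipy.optimize import least_squares
t,s,p=pickle.load(open("m.pkl","rb"))
q=lambda x,y:np.array([180+y/5-.4,270+(x-400)/5-.4])
ob=[((.033,-.028,0),q(490,202)),((.033,.028,0),q(559,141)),((-.033,-.028,0),q(432,185))]
def pk(v,b,y=0):
    c,k=np.cos(v[2]),np.sin(v[2]);x,z=b[0],b[2]-.020
    return p+RX*(v[0]+c*x-k*z)+RY*(y+b[1])+np.array([0,0,v[1]+k*x+c*z])
for y in(-.002,0,.002):
    f=least_squares(lambda v:np.ravel([proj(s,pk(v,b,y))[0]-o for b,o in ob]),[0,-.02,.5])
    v=f.x;c0=pk(v,(0,0,.020),y)
    print(y,v.round(4),np.degrees(v[2]),f.fun.round(2),"rel TCP shoe axes",(toshoe(c0)-toshoe(p)).round(4))
# free pixel bias = same as the shoe's (row ~1)
ob2=[(b,o-[1,.2]) for b,o in ob]
f=least_squares(lambda v:np.ravel([proj(s,pk(v,b,0))[0]-o for b,o in ob2]),[0,-.02,.5]);v=f.x;c0=pk(v,(0,0,.02));print(v,f.fun.round(2),toshoe(c0)-toshoe(p))
E
```

```text
-0.002 [-0.0171 -0.0229  0.5616] 32.178593726911984 [-0.03  1.11 -0.4  -0.44  0.47 -0.72] rel TCP shoe axes [-0.0263 -0.002  -0.0112]
0 [-0.0192 -0.027   0.5603] 32.10023468139779 [-0.04  1.11 -0.37 -0.48  0.44 -0.69] rel TCP shoe axes [-0.0301 -0.     -0.0138]
0.002 [-0.0212 -0.0311  0.5589] 32.02206397386065 [-0.05  1.12 -0.34 -0.51  0.42 -0.65] rel TCP shoe axes [-0.034   0.002  -0.0163]
[-0.01951644 -0.02206381  0.56002523] [-0.04  1.11 -0.39 -0.44  0.46 -0.72] [-2.79336401e-02  3.46944695e-18 -9.34960123e-03]
```

```bash
python3 - <<'E'
from slp import *
print(start()[0])
plan([(sh(.0,0,.095),YAW,5,255),(sh(.105,0,.070),YAW,5,255),(sh(.105,0,.050),YAW,2,255),(sh(.105,0,.039),YAW,2,255)])
E
```

```text
[ 6.00936826e-01 -5.11400327e-04  1.21992985e-01]
[[[-1.24, -0.68, 0.2, -0.02, 255], [-1.24, -0.68, 0.2, -0.03, 255], [-1.24, -0.68, 0.21, -0.02, 255], [-1.24, -0.69, 0.21, -0.03, 255], [-1.24, -0.68, 0.2, -0.02, 255]]]
[[[-2.07, -0.62, 0.0, -0.0, 255], [-2.07, -0.62, 0.0, -0.0, 255], [-2.07, -0.62, 0.0, -0.0, 255], [-2.07, -0.61, 0.0, -0.0, 255], [-2.07, -0.62, 0.0, -0.0, 255]]]
[[[-0.5, 0.87, 0.0, -0.0, 255], [-0.5, 0.87, 0.0, -0.0, 255], [-0.27, 0.47, 0.0, -0.0, 255], [-0.28, 0.48, 0.0, -0.0, 255]]]
```

{"api": "arm_command", "payload": {
  "increments": [
    [[-1.2,-0.7,0.2,0,255],[-1.2,-0.7,0.2,0,255],[-1.3,-0.7,0.2,0,255],[-1.3,-0.7,0.2,0,255],[-1.2,-0.7,0.2,0,255]]
  ]
}}

```text
t: 11.75
ee_pos: [0.6249, 0.0605, 0.1586]
tool_rot: [0.445, -0.549, 0.55, -0.446]
wrist_force: [-0.4, -0.4, -2.5]
width: 0.0429
```

{"api": "arm_command", "payload": {
  "increments": [
    [[-2.1,-0.6,0,0,255],[-2.1,-0.6,0,0,255],[-2.1,-0.6,0,0,255],[-2.1,-0.6,0,0,255],[-2.0,-0.6,0,0,255]]
  ]
}}

```text
t: 12.25
ee_pos: [0.6461, 0.1621, 0.188]
tool_rot: [0.445, -0.549, 0.55, -0.445]
wrist_force: [0.2, -0.5, -2.4]
width: 0.043
```

{"api": "arm_command", "payload": {
  "increments": [
    [[-0.5,0.9,0,0,255],[-0.5,0.9,0,0,255],[-0.2,0.4,0,0,255],[-0.2,0.4,0,0,255],[0,0,0,0,255]]
  ]
}}

```text
t: 12.75
ee_pos: [0.6478, 0.1731, 0.1595]
tool_rot: [-0.446, 0.55, -0.549, 0.444]
wrist_force: [-0.1, -0.3, -2.9]
width: 0.0428
```

```bash
python3 - <<'E'
from slp import *
p,y,s=start();print(p,toshoe(p),y,s["t"],s["width"],s["wrist_force"],s["wrist_torque"])
E
```

```text
[0.64778418 0.17310671 0.15952942] [0.10351711 0.00054183 0.03919146] -102.06238451295668 12.75 0.04280353932907287 [-0.06218593 -0.31000505 -2.91437329] [ 0.03846979  0.01900841 -0.01518195]
```

{"api": "arm_command", "payload": {
  "increments": [
    [[-0.15,0.26,0,0,255],[0,0,0,0,255]]
  ]
}}

```text
t: 12.95
ee_pos: [0.649, 0.175, 0.1585]
tool_rot: [-0.445, 0.55, -0.55, 0.445]
wrist_force: [-0.3, -0.3, -2.8]
width: 0.0427
```

{"api": "arm_command", "payload": {
  "increments": [
    [[-0.1,0.17,0,0,255],[0,0,0,0,255]]
  ]
}}

```text
t: 13.15
ee_pos: [0.6493, 0.1762, 0.1571]
tool_rot: [0.445, -0.55, 0.55, -0.445]
wrist_force: [0.0, 0.0, -2.2]
width: 0.043
```

{"api": "arm_command", "payload": {
  "increments": [
    [[-0.1,0.17,0,0,255],[0,0,0,0,255]]
  ]
}}

```text
t: 13.35
ee_pos: [0.6497, 0.1773, 0.1555]
tool_rot: [0.445, -0.549, 0.55, -0.445]
wrist_force: [-0.1, -0.0, -1.8]
width: 0.043
```

{"api": "arm_command", "payload": {
  "increments": [
    [[-0.1,0.17,0,0,255],[0,0,0,0,255]]
  ]
}}

```text
t: 13.55
ee_pos: [0.6497, 0.1775, 0.1555]
tool_rot: [0.445, -0.549, 0.55, -0.445]
wrist_force: [-4.3, -3.0, 6.1]
width: 0.0429
```

```bash
python3 - <<'E'
from slp import *
p,y,s=start();print(p,toshoe(p),y,s["t"],s["width"],s["wrist_force"],s["wrist_torque"])
E
```

```text
[0.64970786 0.17746207 0.1555021 ] [ 0.1055391  -0.0004351   0.03337371] -102.01267208730826 13.55 0.042912463211742226 [-4.31351597 -3.04304119  6.13597358] [-0.53843898  0.54683568 -0.07191726]
```

{"api": "arm_command", "payload": {
  "increments": [
    [[0,0,0,0,60],[0,0,0,0,60],[0,0,0,0,60],[0,-3,0,0,60],[0,-5,0,0,60]]
  ]
}}

```text
t: 14.05
ee_pos: [0.6465, 0.1776, 0.2287]
tool_rot: [-0.448, 0.551, -0.548, 0.442]
wrist_force: [0.5, 0.2, -0.2]
width: 0.0653
```

```bash
python3 - <<'E'
from slp import *
p,y,s=start();print(p,toshoe(p),y,s["t"],s["width"])
s=grab("scene")
import pickle;pickle.dump((s,p),open("m2.pkl","wb"))
A=lambda im,r,c,h,w,k:cv2.resize(im[r:r+h,c:c+w],None,fx=k,fy=k,interpolation=cv2.INTER_CUBIC)
cv2.imwrite("pics/g5.png",A(s["image"],190,290,80,80,7)[:,:,::-1])
E
```

```text
[0.64649784 0.17764327 0.22865451] [0.1416913  0.00274254 0.09697037] -102.01582356494451 14.05 0.06531949720772298
```

View pics/g5.png

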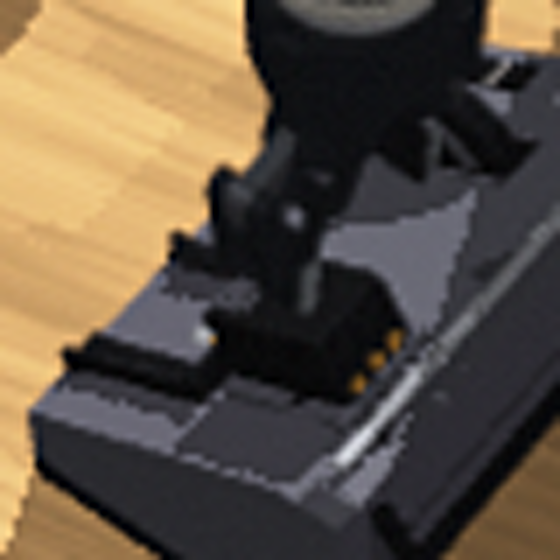

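```bash
python3 - <<'E'
from slp import *
import pickle
s,p=pickle.load(open("m2.pkl","rb"))
f=lambda P:((proj(s,P)[0]+.4-[190,290])*7)[::-1].round(0)
for cx in(.066,.0725,.078):
    print(cx,"nose block bottom/ top corners",f(sh(cx+.033,-.022,.0055)),f(sh(cx+.033,-.022,.04)),f(sh(cx+.033,.022,.04)),"tail top right",f(sh(cx-.033,-.022,.04)),"foot nose corner",f(sh(cx+.033,-.028,0)))
print("catch",f(sh(.01,0,.0015)))
E
```

```text
0.066 nose block bottom/ top corners [326. 399.] [290. 336.] [359. 259.] tail top right [176. 305.] foot nose corner [322. 420.]
0.0725 nose block bottom/ top corners [337. 403.] [302. 339.] [371. 262.] tail top right [187. 308.] foot nose corner [334. 423.]
0.078 nose block bottom/ top corners [347. 405.] [312. 342.] [381. 264.] tail top right [196. 310.] foot nose corner [344. 426.]
catch [211. 326.]
```

```bash
python3 - <<'E'
from slp import *
w=sh(.068,0,.040)
plan([(w+[0,0,.05],YAW,3,60),(w,YAW,3,60)])
E
```

```text
[[[1.27, 1.68, -0.1, -0.01, 60], [1.27, 1.68, -0.09, -0.01, 60], [1.27, 1.68, -0.1, -0.0, 60], [-0.0, 1.67, 0.0, -0.0, 60], [-0.0, 1.66, 0.0, -0.0, 60]]]
[[[-0.0, 1.67, 0.0, -0.0, 60]]]
```

{"api": "arm_command", "payload": {
  "increments": [
    [[1.3,1.7,-0.1,0,60],[1.3,1.7,-0.1,0,60],[1.2,1.7,-0.1,0,60],[0,1.5,0,0,60],[0,1.5,0,0,60]]
  ]
}}

```text
t: 14.6
ee_pos: [0.639, 0.1419, 0.1518]
tool_rot: [-0.444, 0.55, -0.55, 0.445]
wrist_force: [1.0, 0.0, -0.7]
width: 0.0655
```

```bash
python3 - <<'E'
from slp import *
p,y,s=start();print(p,toshoe(p),s["wrist_force"])
plan([(sh(.068,0,.040),YAW,2,60)])
E
```

```text
[0.63903231 0.14186499 0.15177985] [0.07160192 0.00261261 0.04866928] [ 1.02985912  0.00290328 -0.65495962]
[[[-0.06, 0.47, 0.13, -0.03, 60], [-0.06, 0.46, 0.13, -0.04, 60]]]
```

{"api": "arm_command", "payload": {
  "increments": [
    [[-0.1,0.3,0.25,0,60],[0,0,0,0,60]]
  ]
}}

```text
t: 14.8
ee_pos: [0.6415, 0.1427, 0.1487]
tool_rot: [-0.445, 0.55, -0.549, 0.445]
wrist_force: [0.5, -0.3, 0.0]
width: 0.0648
```

```bash
python3 - <<'E'
from slp import *
p,y,s=start();print(p,toshoe(p),s["wrist_force"])
E
```

```text
[0.64154569 0.14271599 0.14865517] [0.07121267 0.00033084 0.04528594] [ 0.47496381 -0.26816625  0.02513447]
```

{"api": "arm_command", "payload": {
  "increments": [
    [[0,0.5,0,0,60],[0,0,0,0,255],[0,0,0,0,255],[0,0,0,0,255],[0,0,0,0,255]]
  ]
}}

```text
t: 15.3
ee_pos: [0.6419, 0.1422, 0.1453]
tool_rot: [0.444, -0.549, 0.55, -0.445]
wrist_force: [0.4, 0.7, 1.4]
width: 0.0426
```

```bash
python3 - <<'E'
from slp import *
p,y,s=start();print(p,toshoe(p),y,s["t"],s["wrist_force"],s["width"])
x=toshoe(p)
plan([(sh(x[0],0,.085),YAW,3,255),(sh(-.100,0,.085),YAW,9,255)])
E
```

```text
[0.6419059  0.14224318 0.14526505] [ 0.06918188 -0.00011973  0.04254384] -102.02508240850263 15.3 [0.43497419 0.65507166 1.43849485] 0.042573898186075106
[[[0.71, -1.23, -0.0, -0.01, 255], [0.71, -1.22, -0.01, -0.01, 255], [0.7, -1.23, -0.0, -0.02, 255], [1.63, 0.94, -0.0, 0.0, 255], [1.63, 0.94, -0.0, 0.0, 255]]]
[[[1.63, 0.94, -0.0, 0.0, 255], [1.63, 0.94, -0.0, 0.0, 255], [1.63, 0.94, -0.0, 0.0, 255], [1.63, 0.94, -0.0, 0.0, 255], [1.62, 0.94, -0.0, 0.0, 255]]]
[[[1.63, 0.94, -0.0, 0.0, 255], [1.62, 0.94, -0.0, 0.0, 255]]]
```

{"api": "arm_command", "payload": {
  "increments": [
    [[0.7,-1.2,0,0,255],[0.7,-1.2,0,0,255],[0.7,-1.2,0,0,255],[1.6,0.92,0,0,255],[1.6,0.92,0,0,255]]
  ]
}}

```text
t: 15.8
ee_pos: [0.6307, 0.089, 0.1627]
tool_rot: [0.444, -0.549, 0.55, -0.446]
wrist_force: [-0.2, -0.5, -1.9]
width: 0.0425
```

{"api": "arm_command", "payload": {
  "increments": [
    [[1.6,0.92,0,0,255],[1.6,0.92,0,0,255],[1.6,0.92,0,0,255],[1.6,0.92,0,0,255],[1.6,0.92,0,0,255]]
  ]
}}

```text
t: 16.3
ee_pos: [0.6132, 0.0106, 0.115]
tool_rot: [-0.445, 0.55, -0.55, 0.445]
wrist_force: [0.6, -0.7, -3.1]
width: 0.0428
```

{"api": "arm_command", "payload": {
  "increments": [
    [[1.3,0.75,0,0,255],[0,0,0,0,255],[0,0,0,0,255]]
  ]
}}

```text
t: 16.6
ee_pos: [0.6111, -0.0009, 0.1086]
tool_rot: [-0.445, 0.55, -0.55, 0.445]
wrist_force: [0.6, 0.2, -2.8]
width: 0.0427
```

```bash
python3 - <<'E'
from slp import *
p,y,s=start();print(p,toshoe(p),y,s["t"],s["wrist_force"],s["width"])
s=grab("scene");t=grab("top")
import pickle;pickle.dump((s,p,t),open("m3.pkl","wb"))
A=lambda im,r,c,h,w,k:cv2.resize(im[r:r+h,c:c+w],None,fx=k,fy=k,interpolation=cv2.INTER_CUBIC)
o=np.hstack([A(t["image"],135,265,60,60,6),A(s["image"],190,270,60,70,6)])
cv2.imwrite("pics/g6.png",o[:,:,::-1])
E
```

```text
[ 0.61107582 -0.00087721  0.108571  ] [-0.07595363  0.00030587  0.08396723] -102.08288800033708 16.6 [ 0.60371353  0.15737802 -2.81900598] 0.04274306818540712
```

View pics/g6.png

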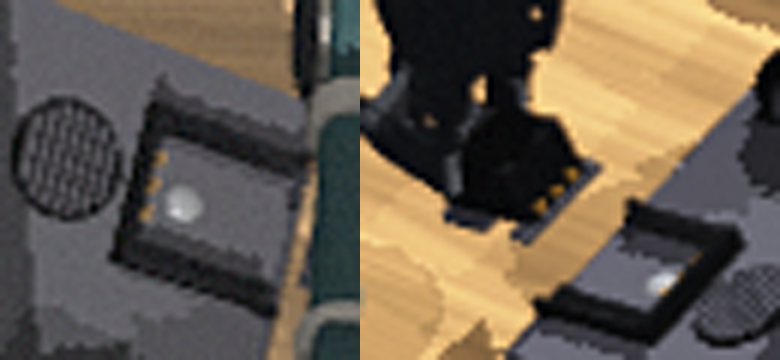

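```bash
python3 - <<'E'
from slp import *
import pickle
from scipy.optimize import least_squares
s,p,t=pickle.load(open("m3.pkl","rb"))
q=lambda x,y:np.array([190+y/6-.4,270+(x-360)/6-.4])
qt=lambda x,y:np.array([135+y/6-.4,265+x/6-.4])
print("bias scene",q(660,282)-proj(s,sh(.01,0,.002))[0],"top",qt(182,205)-proj(t,sh(.01,0,.002))[0])
print("mouth ends pred (x-42,y+-40,z13)",proj(s,[sh(-.042,-.040,.012),sh(-.042,.040,.012)]).round(1).tolist(),"seen",q(540,300),q(632,203))
b=q(660,282)-proj(s,sh(.01,0,.002))[0]
x=toshoe(p)
for bb in(b,0*b):
    f=least_squares(lambda v:np.ravel([proj(s,sh(x[0]+v[0]+.033,v[1]+w,x[2]-.0425))[0]+bb-o for w,o in((-.028,q(518,243)),(.028,q(600,167)))]),[.01,0])
    print(f.x,x[1],f.fun.round(2), f.x[0]-.0, "lateral in shoe",f.x[1])
E
```

```text
bias scene [ 0.49429872 -0.0470706 ] top [ 0.80666896 -0.04935093]
mouth ends pred (x-42,y+-40,z13) [[239.7, 297.7], [221.4, 314.8]] seen [239.6 299.6] [223.43333333 314.93333333]
[0.00437686 0.00027254] 0.00030586530146136065 [ 0.09  0.73 -0.07 -0.73] 0.004376855053080496 lateral in shoe 0.0002725418346160406
[ 0.00589826 -0.00150347] 0.00030586530146136065 [ 0.1   0.72 -0.08 -0.73] 0.005898256878632168 lateral in shoe -0.0015034725368887139
```

{"api": "arm_command", "payload": {
  "increments": [
    [[1.2,0.7,0,-0.1,255],[-0.4,0.7,0,0,255],[-0.5,0.9,0,0,255],[-0.5,0.9,0,0,255],[-0.3,0.5,0,0,255]]
  ]
}}

```text
t: 17.2
ee_pos: [0.6112, 0.0052, 0.07]
tool_rot: [-0.446, 0.55, -0.549, 0.445]
wrist_force: [-0.3, -0.4, -2.5]
width: 0.0424
```

{"api": "arm_command", "payload": {
  "increments": [
    [[0,0,0,0,255],[0,0,0,0,255]]
  ]
}}

```text
t: 17.4
ee_pos: [0.612, 0.0046, 0.0714]
tool_rot: [-0.446, 0.549, -0.549, 0.445]
wrist_force: [-0.7, -0.3, -2.3]
width: 0.0427
```

```bash
python3 - <<'E'
from slp import *
p,y,s=start();print(p,toshoe(p),y,s["t"],s["wrist_force"],s["width"])
x=toshoe(p);print(x[0]+.005+.033)
plan([(sh(-.090,0.0003,.044),YAW,2,255)])
E
```

```text
[0.61198678 0.00456216 0.07139052] [-0.08977211  0.00054476  0.04901301] -101.88648758018671 17.4 [-0.73097794 -0.34424779 -2.26999325] 0.042691485344341897
-0.051772112778367047
[[[-0.12, 0.22, 0.01, 0.05, 255], [-0.11, 0.23, 0.01, 0.05, 255]]]
```

{"api": "arm_command", "payload": {
  "increments": [
    [[-0.25,0.43,0,0.1,255],[0,0,0,0,255],[-0.7,-0.4,0,0,255],[-0.7,-0.4,0,0,255],[0,0,0,0,255]]
  ]
}}

```text
t: 17.9
ee_pos: [0.6167, 0.0215, 0.0768]
tool_rot: [0.444, -0.549, 0.55, -0.446]
wrist_force: [0.4, -0.7, -2.4]
width: 0.0427
```

```bash
python3 - <<'E'
from slp import *
p,y,s=start();print(p,toshoe(p),y,s["t"],s["wrist_force"],s["wrist_torque"],s["width"])
E
```

```text
[0.61673422 0.02145224 0.07678874] [-0.07191076 -0.00059037  0.04493409] -101.9785239444234 17.9 [ 0.38343432 -0.66106295 -2.4296076 ] [-0.05257526 -0.00887795 -0.02034385] 0.04265436595200915
```

{"api": "arm_command", "payload": {
  "increments": [
    [[-0.07,0.12,-0.05,0,255],[-0.7,-0.4,0,0,255],[0,0,0,0,255]]
  ]
}}

```text
t: 18.2
ee_pos: [0.6171, 0.0288, 0.0787]
tool_rot: [0.445, -0.549, 0.55, -0.445]
wrist_force: [-0.0, -0.3, -2.5]
width: 0.0428
```

{"api": "arm_command", "payload": {
  "increments": [
    [[-0.7,-0.4,0,0,255],[0,0,0,0,255]]
  ]
}}

```text
t: 18.4
ee_pos: [0.6187, 0.0357, 0.0829]
tool_rot: [0.445, -0.549, 0.55, -0.445]
wrist_force: [0.2, 0.3, -2.5]
width: 0.0427
```

{"api": "arm_command", "payload": {
  "increments": [
    [[-0.7,-0.4,0,0,255],[0,0,0,0,255]]
  ]
}}

```text
t: 18.6
ee_pos: [0.6202, 0.0425, 0.0869]
tool_rot: [0.445, -0.549, 0.55, -0.445]
wrist_force: [0.4, -0.1, -2.6]
width: 0.0425
```

```bash
python3 - <<'E'
from slp import *
p,y,s=start();print(p,toshoe(p),y,s["t"],s["wrist_force"],s["wrist_torque"],s["width"])
E
```

```text
[0.62016173 0.04252961 0.08693463] [-0.04836586  0.00043553  0.0430559 ] -101.99781397006262 18.6 [ 0.36742211 -0.12187544 -2.63300149] [-0.06821648  0.01003275  0.03438346] 0.042460055799179455
```

{"api": "arm_command", "payload": {
  "increments": [
    [[-0.7,-0.4,0,0,255],[0,0,0,0,255]]
  ]
}}

```text
t: 18.8
ee_pos: [0.6215, 0.0491, 0.0909]
tool_rot: [0.445, -0.549, 0.55, -0.445]
wrist_force: [0.4, -0.3, -1.5]
width: 0.0423
```

{"api": "arm_command", "payload": {
  "increments": [
    [[-0.7,-0.4,0,0,255],[0,0,0,0,255]]
  ]
}}

```text
t: 19.0
ee_pos: [0.623, 0.0559, 0.0953]
tool_rot: [0.444, -0.549, 0.55, -0.445]
wrist_force: [-1.4, 0.2, 1.8]
width: 0.0427
```

{"api": "arm_command", "payload": {
  "increments": [
    [[-0.7,-0.4,0,0,255],[0,0,0,0,255]]
  ]
}}

```text
t: 19.2
ee_pos: [0.6245, 0.0628, 0.0993]
tool_rot: [0.444, -0.549, 0.55, -0.445]
wrist_force: [-2.4, -0.5, 2.7]
width: 0.0424
```

```bash
python3 - <<'E'
from slp import *
p,y,s=start();print(p,toshoe(p),y,s["t"],s["wrist_force"],s["wrist_torque"],s["width"])
E
```

```text
[0.62452889 0.06282928 0.09929403] [-0.02420397  0.0003807   0.04337742] -102.02289089536745 19.2 [-2.39885023 -0.45240795  2.66202341] [0.16807323 0.22610604 0.0760459 ] 0.0423641655593753
```

Sliding in with little force. Continue toward home.

{"api": "arm_command", "payload": {
  "increments": [
    [[-0.7,-0.4,0,0,255],[0,0,0,0,255]]
  ]
}}

```text
t: 19.4
ee_pos: [0.6261, 0.0703, 0.1029]
tool_rot: [-0.444, 0.55, -0.55, 0.446]
wrist_force: [0.7, 1.1, 2.8]
width: 0.0429
```

{"api": "arm_command", "payload": {
  "increments": [
    [[-0.5,-0.3,0,0,255],[0,0,0,0,255]]
  ]
}}

```text
t: 19.6
ee_pos: [0.6266, 0.0747, 0.1053]
tool_rot: [-0.445, 0.55, -0.55, 0.445]
wrist_force: [-0.5, -0.3, -0.7]
width: 0.0428
```

{"api": "arm_command", "payload": {
  "increments": [
    [[-0.3,-0.17,0,0,255],[0,0,0,0,255]]
  ]
}}

```text
t: 19.8
ee_pos: [0.6265, 0.0751, 0.1058]
tool_rot: [0.446, -0.549, 0.55, -0.444]
wrist_force: [0.3, -5.5, -2.7]
width: 0.0427
```

```bash
python3 - <<'E'
from slp import *
p,y,s=start();print(p,toshoe(p),y,s["t"],s["wrist_force"],s["wrist_torque"],s["width"])
E
```

```text
[0.6264724  0.07513714 0.10581671] [-0.01016659  0.00103643  0.04280468] -101.98865955512025 19.8 [ 0.3198603  -5.53761296 -2.73859433] [-1.14033221 -0.1218947  -0.11587319] 0.04266585974095042
```

{"api": "arm_command", "payload": {
  "increments": [
    [[-0.3,-0.17,0,0,255],[0,0,0,0,255]]
  ]
}}

```text
t: 20.0
ee_pos: [0.6264, 0.0752, 0.1063]
tool_rot: [0.448, -0.548, 0.551, -0.442]
wrist_force: [2.0, -14.4, -7.6]
width: 0.0426
```

{"api": "arm_command", "payload": {
  "increments": [
    [[-0.2,-0.12,0,0,255],[0,0,0,0,255]]
  ]
}}

```text
t: 20.2
ee_pos: [0.6264, 0.0753, 0.1066]
tool_rot: [0.449, -0.547, 0.551, -0.442]
wrist_force: [2.5, -18.9, -9.9]
width: 0.0428
```

```bash
python3 - <<'E'
from slp import *
p,y,s=start();print(p,toshoe(p),y,s["t"],s["wrist_force"],s["wrist_torque"],s["width"])
E
```

```text
[0.62641521 0.07530447 0.10664357] [-0.0096217   0.00112714  0.04344487] -101.96786264857204 20.2 [  2.45121463 -18.91929582  -9.89199298] [-3.56860463 -0.40992948 -0.2834067 ] 0.042775708412674605
```

{"api": "arm_command", "payload": {
  "increments": [
    [[0.6,0.35,0,0,255],[0,0,0,0,60],[0,0,0,0,60],[0,0,0,0,60],[0,-2,0,0,60]]
  ]
}}

```text
t: 20.7
ee_pos: [0.6246, 0.0765, 0.1239]
tool_rot: [-0.447, 0.551, -0.548, 0.444]
wrist_force: [-0.3, 0.0, 0.2]
width: 0.0654
```

{"api": "arm_command", "payload": {
  "increments": [
    [[0,-4,0,0,0],[0,-5,0,0,0],[2,-4,0,0,0],[5,0,0,0,0],[5,0,0,0,0]]
  ]
}}

```text
t: 21.2
ee_pos: [0.6034, -0.0411, 0.2601]
tool_rot: [0.444, -0.547, 0.55, -0.448]
wrist_force: [-0.6, -0.2, -0.2]
width: 0.0853
```

```bash
python3 - <<'E'
from slp import *
p,y,s=start();print(p,toshoe(p),y,s["t"],s["wrist_force"],s["width"])
s=grab("scene");t=grab("top")
import pickle;pickle.dump((s,p,t),open("m4.pkl","wb"))
A=lambda im,r,c,h,w,k:cv2.resize(im[r:r+h,c:c+w],None,fx=k,fy=k,interpolation=cv2.INTER_CUBIC)
o=np.hstack([A(t["image"],140,240,100,70,5),A(s["image"],180,290,100,85,5)])
cv2.imwrite("pics/g7.png",o[:,:,::-1])
E
```

```text
[ 0.60341597 -0.04113091  0.26012575] [-0.03565453 -0.00056372  0.23570088] -101.81161626139831 21.2 [-0.57493602 -0.16764501 -0.23440979] 0.08527279581513836
```

View pics/g7.png

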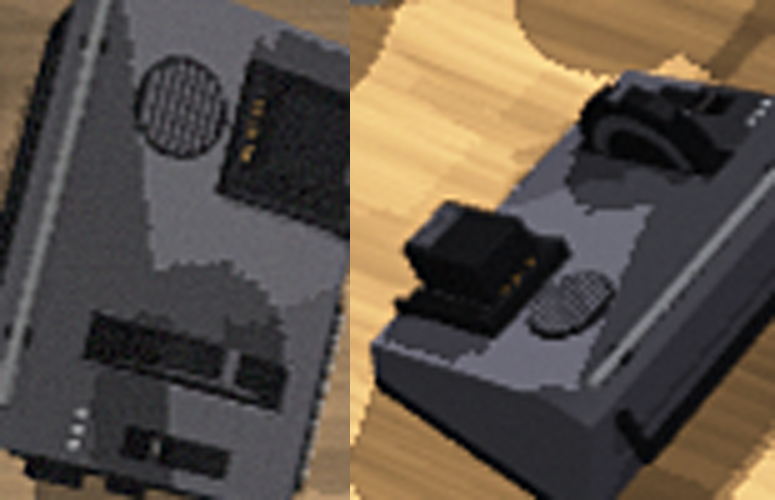

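```bash
cat >> slp.py <<'E'
def onpanel(c,px,n=0.):
    o,r=ray(c,px);d0=toshoe(o);d1=toshoe(o+r)-d0
    return d0+d1*(n-d0[2])/d1[2]
E
python3 - <<'E'
from slp import *
import pickle
s,p,t=pickle.load(open("m4.pkl","rb"))
q=lambda x,y:np.array([140+y/5-.4,240+x/5-.4]); qs=lambda x,y:np.array([180+y/5-.4,290+(x-350)/5-.4])
for n,px in(("up",q(88,336)),("dn",q(285,390)),("lamp mark",q(232,370))): print(n,onpanel(t,px).round(4))
for n,px in(("up",qs(728,165)),("dn?",qs(582,118))): print("scene",n,onpanel(s,px).round(4))
# candidates: project rim silhouette in scene for hub x, +y=.124 lateral; print rim apex
for hx in(.025,.03,.035):
    ang=np.radians([-80,-45,0,30,60,80])
    print(hx,[(((proj(s,sh(hx+.052*np.sin(b),0,-.005+.052*np.cos(b),.062))[0]+.4-[180,290])*5)[::-1]+[350,0]).round().tolist() for b in ang])
print("pack nose top corners",[(((proj(s,sh(.033,k,.04))[0]+.4-[180,290])*5)[::-1]+[350,0]).round().tolist() for k in(-.022,.022)],"tail top",[(((proj(s,sh(-.033,k,.04))[0]+.4-[180,290])*5)[::-1]+[350,0]).round().tolist() for k in(-.022,.022)])
E
```

```text
up [0.0839 0.1242 0.    ]
dn [-0.0293  0.1242  0.    ]
lamp mark [0.0032 0.1214 0.    ]
scene up [0.0899 0.1235 0.    ]
scene dn? [-0.0426  0.1375  0.    ]
0.025 [[585.0, 131.0], [583.0, 100.0], [617.0, 88.0], [654.0, 103.0], [690.0, 132.0], [708.0, 156.0]]
0.03 [[591.0, 132.0], [589.0, 101.0], [623.0, 89.0], [660.0, 104.0], [696.0, 133.0], [715.0, 157.0]]
0.035 [[596.0, 133.0], [595.0, 102.0], [629.0, 90.0], [666.0, 105.0], [703.0, 135.0], [721.0, 158.0]]
pack nose top corners [[476.0, 268.0], [524.0, 215.0]] tail top [[399.0, 247.0], [447.0, 197.0]]
```

```bash
python3 - <<'E'
from slp import *
hub=sh(.0273,0,-.005,.062);print("hub",hub)
w=hub+RX*.023+[0,0,.0398+.015]
print(w,toshoe(w))
plan([(w+[0,0,.07],YAW,7,130),(w,YAW,4,130)])
E
```

```text
hub [0.51789745 0.15580169 0.08314994]
[0.52267548 0.17829992 0.13794994] [0.07461858 0.124      0.03095819]
[[[-2.89, 0.71, -1.78, -0.04, 130], [-2.89, 0.71, -1.77, -0.04, 130], [-2.89, 0.71, -1.77, -0.04, 130], [-2.89, 0.71, -1.77, -0.03, 130], [-2.9, 0.72, -1.77, -0.04, 130]]]
[[[-2.9, 0.71, -1.76, -0.03, 130], [-2.9, 0.72, -1.77, -0.04, 130], [0.0, 1.75, 0.0, 0.0, 130], [0.0, 1.75, 0.0, 0.0, 130], [0.0, 1.75, 0.0, 0.0, 130]]]
[[[0.0, 1.75, 0.0, 0.0, 130]]]
```

{"api": "arm_command", "payload": {
  "increments": [
    [[-2.9,0.7,-1.8,0,130],[-2.9,0.7,-1.8,0,130],[-2.9,0.7,-1.8,0,130],[-2.9,0.7,-1.8,0,130],[-2.9,0.7,-1.8,-0.1,130]]
  ]
}}

```text
t: 21.8
ee_pos: [0.5434, 0.1214, 0.2215]
tool_rot: [-0.445, 0.549, -0.549, 0.446]
wrist_force: [-0.1, -0.1, -0.2]
width: 0.042
```

{"api": "arm_command", "payload": {
  "increments": [
    [[-2.9,0.7,-1.7,-0.1,130],[-2.9,0.7,-1.7,0,130],[0,0,0,0,130]]
  ]
}}

```text
t: 22.1
ee_pos: [0.5204, 0.187, 0.2064]
tool_rot: [-0.447, 0.549, -0.547, 0.447]
wrist_force: [-0.0, -0.0, 0.1]
width: 0.0421
```

```bash
python3 - <<'E'
from slp import *
hub=sh(.0273,0,-.005,.062)
w=hub+RX*.023+[0,0,.0398+.015]
p,y,s=start();print(p,y,s["t"],s["width"],s["wrist_force"])
plan([(w,YAW,4,130)])
E
```

```text
[0.52042159 0.18700553 0.20643223] -101.5598854350299 22.1 0.04206180500251792 [-0.02190159 -0.03619115  0.06733406]
[[[0.2, 1.71, 0.1, 0.11, 130], [0.2, 1.71, 0.1, 0.11, 130], [0.2, 1.71, 0.1, 0.11, 130], [0.21, 1.72, 0.1, 0.1, 130]]]
```

{"api": "arm_command", "payload": {
  "increments": [
    [[0.4,1.5,0.2,0.4,130],[0.4,1.7,0.2,0,130],[0,1.7,0,0,130],[0,1.9,0,0,130],[0,0,0,0,130]]
  ]
}}

```text
t: 22.6
ee_pos: [0.5228, 0.1724, 0.1357]
tool_rot: [-0.446, 0.552, -0.55, 0.441]
wrist_force: [0.2, 0.8, 0.9]
width: 0.0416
```

{"api": "arm_command", "payload": {
  "increments": [
    [[0,0,0,0,210],[0,0,0,0,210],[0,0,0,0,210]]
  ]
}}

```text
t: 22.9
ee_pos: [0.5221, 0.1744, 0.1396]
tool_rot: [-0.445, 0.552, -0.549, 0.442]
wrist_force: [-9.8, 1.2, 3.6]
width: 0.0153
```

```bash
python3 - <<'E'
from slp import *
hub=sh(.0273,0,-.005,.062)
p,y,s=start();d=p-hub
print(p,y,s["t"],s["width"],s["wrist_force"],"front,lat,h",-d@RX,d@RY,d[2]-.015)
E
```

```text
[0.52205552 0.17442957 0.13964633] -102.2827639134595 22.9 0.015301877143329293 [-9.84622897  1.17570196  3.63037024] front,lat,h -0.01908529002511409 -0.00019759184296216307 0.041496390321661844
```

{"api": "arm_command", "payload": {
  "increments": [
    [[0.98,-0.33,-0.1,0,210],[0.96,-0.1,0,0,210],[0.96,0.1,0,0,210],[0.91,0.3,0,0,210],[0.83,0.48,0,0,210]]
  ]
}}

```text
t: 23.4
ee_pos: [0.5127, 0.1308, 0.1365]
tool_rot: [-0.443, 0.552, -0.549, 0.444]
wrist_force: [-9.5, 6.4, 7.2]
width: 0.0155
```

```bash
cat > st.py <<'E'
from slp import *
hub=sh(.0273,0,-.005,.062)
p,y,s=start();d=p-hub;f,h=-d@RX*1e3,d[2]*1e3-15
F=s["wrist_force"];print("t",s["t"],"w",s["width"],"front,lat,h",np.round([f,d@RY*1e3,h],1),"phi",round(np.degrees(np.arctan2(f,h)),1),"r",round(np.hypot(f,h),1),"F front,lat,z",np.round([-F@RX,F@RY,F[2]],1),"yaw",round(y-YAW,2))
E
python3 st.py
```

```text
t 23.4 w 0.015531154429449247 front,lat,h [25.5 -0.1 38.3] phi 33.6 r 46.1 F front,lat,z [-4.3 10.6  7.2] yaw -0.29
```

{"api": "arm_command", "payload": {
  "increments": [
    [[0.72,0.64,-0.1,0,210],[0.56,0.78,0,0,210],[0.39,0.88,0,0,210],[0.19,0.78,0,0,210],[0.04,0.64,0,0,210]]
  ]
}}

```text
t: 23.9
ee_pos: [0.5079, 0.109, 0.0998]
tool_rot: [0.446, -0.55, 0.55, -0.443]
wrist_force: [-11.9, -8.6, 15.9]
width: 0.0155
```

{"api": "arm_command", "payload": {
  "increments": [
    [[0,0,0,0,210]]
  ]
}}

```text
t: 24.0
ee_pos: [0.5078, 0.1089, 0.0989]
tool_rot: [0.446, -0.55, 0.55, -0.443]
wrist_force: [-8.2, -7.3, 7.2]
width: 0.0155
```

```bash
python3 st.py
```

```text
t 24.0 w 0.015533031438224086 front,lat,h [48.   0.1  0.8] phi 89.1 r 48.0 F front,lat,z [8.8 6.6 7.2] yaw -0.2
```

{"api": "arm_command", "payload": {
  "increments": [
    [[0,0,0,0,130],[0,0,0,0,130],[0,-4,-0.1,0,130],[-3.6,0,0,0,130],[-3.4,0,0,0,130]]
  ]
}}

```text
t: 24.5
ee_pos: [0.5254, 0.1803, 0.1404]
tool_rot: [0.441, -0.55, 0.552, -0.445]
wrist_force: [0.7, -0.1, -0.8]
width: 0.0418
```

{"api": "arm_command", "payload": {
  "increments": [
    [[0,0,0,0,130],[0,0,0,0,210],[0,0,0,0,210],[0,0,0,0,210]]
  ]
}}

```text
t: 24.9
ee_pos: [0.5228, 0.179, 0.1376]
tool_rot: [-0.444, 0.551, -0.55, 0.444]
wrist_force: [-0.1, 2.6, 1.1]
width: 0.0151
```

```bash
python3 st.py
```

```text
t 24.9 w 0.015067894209013409 front,lat,h [-23.7   0.1  39.4] phi -31.0 r 46.0 F front,lat,z [-2.6  0.6  1.1] yaw -0.28
```

{"api": "arm_command", "payload": {
  "increments": [
    [[0.88,-0.39,0,0,210],[0.94,-0.2,0,0,210],[0.96,0,0,0,210],[0.94,0.2,0,0,210],[0.88,0.39,0,0,210]]
  ]
}}

```text
t: 25.4
ee_pos: [0.5134, 0.1352, 0.1387]
tool_rot: [-0.442, 0.552, -0.55, 0.445]
wrist_force: [-2.2, 5.9, 5.5]
width: 0.0154
```

{"api": "arm_command", "payload": {
  "increments": [
    [[0.78,0.56,0,0,210],[0.64,0.72,0,0,210],[0.48,0.83,0,0,210],[0.3,0.91,0,0,210],[0.1,0.96,0,0,210]]
  ]
}}

```text
t: 25.9
ee_pos: [0.5079, 0.1094, 0.0996]
tool_rot: [0.445, -0.55, 0.551, -0.443]
wrist_force: [-7.9, -8.8, 16.9]
width: 0.0154
```

{"api": "arm_command", "payload": {
  "increments": [
    [[0,0,0,0,210]]
  ]
}}

```text
t: 26.0
ee_pos: [0.5077, 0.1091, 0.0982]
tool_rot: [0.445, -0.55, 0.551, -0.443]
wrist_force: [-3.2, -7.3, 5.2]
width: 0.0155
```

{"api": "arm_command", "payload": {
  "increments": [
    [[0,0,0,0,130],[0,0,0,0,130],[0,-4,0,0,130],[-3.5,0,0,0,130],[-3.4,0,0,0,130]]
  ]
}}

```text
t: 26.5
ee_pos: [0.5243, 0.1797, 0.1395]
tool_rot: [0.442, -0.55, 0.551, -0.444]
wrist_force: [0.5, -0.2, -0.6]
width: 0.0423
```

{"api": "arm_command", "payload": {
  "increments": [
    [[0,0,0,0,130],[0,0,0,0,210],[0,0,0,0,210],[0,0,0,0,210]]
  ]
}}

```text
t: 26.9
ee_pos: [0.5227, 0.1787, 0.1373]
tool_rot: [-0.444, 0.551, -0.55, 0.444]
wrist_force: [2.1, 1.2, -1.2]
width: 0.0157
```

```bash
python3 st.py
```

```text
t 26.9 w 0.01567621194945976 front,lat,h [-23.4   0.1  39.2] phi -30.9 r 45.6 F front,lat,z [-1.6 -1.8 -1.2] yaw -0.29
```

{"api": "arm_command", "payload": {
  "increments": [
    [[0.88,-0.39,0,0,210],[0.94,-0.2,0,0,210],[0.96,0,0,0,210],[0.94,0.2,0,0,210],[0.88,0.39,0,0,210]]
  ]
}}

```text
t: 27.4
ee_pos: [0.5134, 0.1352, 0.1389]
tool_rot: [-0.442, 0.552, -0.55, 0.445]
wrist_force: [-0.8, 7.2, 4.4]
width: 0.0152
```

{"api": "arm_command", "payload": {
  "increments": [
    [[0.78,0.56,0,0,210],[0.64,0.72,0,0,210],[0.48,0.83,0,0,210],[0.3,0.91,0,0,210],[0.1,0.96,0,0,210]]
  ]
}}

```text
t: 27.9
ee_pos: [0.5079, 0.1094, 0.0999]
tool_rot: [0.445, -0.55, 0.551, -0.443]
wrist_force: [-7.8, -9.1, 16.2]
width: 0.0156
```

{"api": "arm_command", "payload": {
  "increments": [
    [[0,0,0,0,210]]
  ]
}}

```text
t: 28.0
ee_pos: [0.5078, 0.1092, 0.0985]
tool_rot: [0.445, -0.55, 0.551, -0.443]
wrist_force: [-2.1, -8.5, 5.8]
width: 0.0156
```

{"api": "arm_command", "payload": {
  "increments": [
    [[0,0,0,0,130],[0,0,0,0,130],[0,-4,0,0,130],[-3.5,0,0,0,130],[-3.4,0,0,0,130]]
  ]
}}

```text
t: 28.5
ee_pos: [0.5242, 0.1798, 0.1397]
tool_rot: [0.442, -0.551, 0.551, -0.444]
wrist_force: [0.0, -0.6, 0.8]
width: 0.0421
```

{"api": "arm_command", "payload": {
  "increments": [
    [[0,0,0,0,130],[0,0,0,0,210],[0,0,0,0,210],[0,0,0,0,210]]
  ]
}}

```text
t: 28.9
ee_pos: [0.5227, 0.1787, 0.1375]
tool_rot: [-0.444, 0.551, -0.55, 0.444]
wrist_force: [1.4, 1.7, -2.3]
width: 0.0155
```

```bash
python3 st.py
```

```text
t 28.9 w 0.01552248002768823 front,lat,h [-23.4   0.1  39.3] phi -30.7 r 45.8 F front,lat,z [-2.  -1.  -2.3] yaw -0.28
```

Perfectly repeatable; two more cycles (strokes 4 and 5).

{"api": "arm_command", "payload": {
  "increments": [
    [[0.88,-0.39,0,0,210],[0.94,-0.2,0,0,210],[0.96,0,0,0,210],[0.94,0.2,0,0,210],[0.88,0.39,0,0,210]]
  ]
}}

```text
t: 29.4
ee_pos: [0.5134, 0.1353, 0.1391]
tool_rot: [-0.442, 0.552, -0.55, 0.445]
wrist_force: [-1.9, 6.8, 5.4]
width: 0.0157
```

{"api": "arm_command", "payload": {
  "increments": [
    [[0.78,0.56,0,0,210],[0.64,0.72,0,0,210],[0.48,0.83,0,0,210],[0.3,0.91,0,0,210],[0.1,0.96,0,0,210]]
  ]
}}

```text
t: 29.9
ee_pos: [0.5079, 0.1094, 0.1]
tool_rot: [0.445, -0.55, 0.551, -0.443]
wrist_force: [-7.3, -9.8, 16.2]
width: 0.0151
```

{"api": "arm_command", "payload": {
  "increments": [
    [[0,0,0,0,210]]
  ]
}}

```text
t: 30.0
ee_pos: [0.5078, 0.1092, 0.0987]
tool_rot: [0.445, -0.55, 0.551, -0.443]
wrist_force: [-2.3, -8.0, 4.5]
width: 0.0156
```

{"api": "arm_command", "payload": {
  "increments": [
    [[0,0,0,0,130],[0,0,0,0,130],[0,-4,0,0,130],[-3.5,0,0,0,130],[-3.4,0,0,0,130]]
  ]
}}

```text
t: 30.5
ee_pos: [0.5242, 0.1798, 0.1399]
tool_rot: [0.442, -0.551, 0.551, -0.444]
wrist_force: [-0.6, -0.6, -0.8]
width: 0.0418
```

{"api": "arm_command", "payload": {
  "increments": [
    [[0,0,0,0,130],[0,0,0,0,210],[0,0,0,0,210],[0,0,0,0,210]]
  ]
}}

```text
t: 30.9
ee_pos: [0.5227, 0.1787, 0.1377]
tool_rot: [-0.444, 0.551, -0.55, 0.444]
wrist_force: [0.9, 1.9, -1.8]
width: 0.0156
```

{"api": "arm_command", "payload": {
  "increments": [
    [[0.88,-0.39,0,0,210],[0.94,-0.2,0,0,210],[0.96,0,0,0,210],[0.94,0.2,0,0,210],[0.88,0.39,0,0,210]]
  ]
}}

```text
t: 31.4
ee_pos: [0.5134, 0.1352, 0.1393]
tool_rot: [-0.442, 0.552, -0.55, 0.445]
wrist_force: [-2.0, 5.7, 4.5]
width: 0.0154
```

{"api": "arm_command", "payload": {
  "increments": [
    [[0.78,0.56,0,0,210],[0.64,0.72,0,0,210],[0.48,0.83,0,0,210],[0.3,0.91,0,0,210],[0.1,0.96,0,0,210]]
  ]
}}

```text
t: 31.9
ee_pos: [0.5079, 0.1094, 0.1003]
tool_rot: [0.445, -0.55, 0.551, -0.443]
wrist_force: [-6.6, -9.0, 16.3]
width: 0.016
```

{"api": "arm_command", "payload": {
  "increments": [
    [[0,0,0,0,210]]
  ]
}}

```text
t: 32.0
ee_pos: [0.5077, 0.1092, 0.0989]
tool_rot: [0.445, -0.55, 0.551, -0.443]
wrist_force: [-2.9, -7.6, 5.8]
width: 0.0154
```

{"api": "arm_command", "payload": {
  "increments": [
    [[0,0,0,0,130],[0,0,0,0,130],[0,-4,0,0,130],[-3.5,0,0,0,130],[-3.4,0,0,0,130]]
  ]
}}

```text
t: 32.5
ee_pos: [0.5242, 0.1798, 0.1401]
tool_rot: [0.442, -0.551, 0.551, -0.444]
wrist_force: [-0.4, 0.7, -0.6]
width: 0.0418
```

{"api": "arm_command", "payload": {
  "increments": [
    [[0,0,0,0,130],[0,0,0,0,210],[0,0,0,0,210],[0,0,0,0,210]]
  ]
}}

```text
t: 32.9
ee_pos: [0.5227, 0.1787, 0.1379]
tool_rot: [-0.444, 0.551, -0.55, 0.444]
wrist_force: [1.3, 1.9, -2.5]
width: 0.0154
```

```bash
python3 st.py
```

```text
t 32.9 w 0.015428098733657327 front,lat,h [-23.4   0.1  39.8] phi -30.5 r 46.2 F front,lat,z [-2.1 -0.9 -2.5] yaw -0.28
```

{"api": "arm_command", "payload": {
  "increments": [
    [[0.88,-0.39,0,0,210],[0.94,-0.2,0,0,210],[0.96,0,0,0,210],[0.94,0.2,0,0,210],[0.88,0.39,0,0,210]]
  ]
}}

```text
t: 33.4
ee_pos: [0.5134, 0.1352, 0.1395]
tool_rot: [-0.442, 0.552, -0.55, 0.445]
wrist_force: [-1.5, 4.9, 5.4]
width: 0.0152
```

{"api": "arm_command", "payload": {
  "increments": [
    [[0.78,0.56,0,0,210],[0.64,0.72,0,0,210],[0.48,0.83,0,0,210],[0.3,0.91,0,0,210],[0.1,0.96,0,0,210]]
  ]
}}

```text
t: 33.9
ee_pos: [0.5079, 0.1093, 0.1005]
tool_rot: [0.445, -0.55, 0.551, -0.443]
wrist_force: [-7.7, -9.9, 17.2]
width: 0.0156
```

{"api": "arm_command", "payload": {
  "increments": [
    [[0,0,0,0,210]]
  ]
}}

```text
t: 34.0
ee_pos: [0.5077, 0.1091, 0.0991]
tool_rot: [0.445, -0.55, 0.551, -0.443]
wrist_force: [-2.6, -8.3, 5.7]
width: 0.0156
```

{"api": "arm_command", "payload": {
  "increments": [
    [[0,0,0,0,130],[0,0,0,0,130],[0,-4,0,0,130],[-3.5,0,0,0,130],[-3.4,0,0,0,130]]
  ]
}}

```text
t: 34.5
ee_pos: [0.5242, 0.1798, 0.1403]
tool_rot: [0.442, -0.551, 0.551, -0.444]
wrist_force: [-0.0, -0.1, -0.6]
width: 0.0418
```

{"api": "arm_command", "payload": {
  "increments": [
    [[0,0,0,0,130],[0,0,0,0,210],[0,0,0,0,210],[0,0,0,0,210]]
  ]
}}

```text
t: 34.9
ee_pos: [0.5227, 0.1788, 0.1381]
tool_rot: [-0.444, 0.551, -0.55, 0.444]
wrist_force: [1.8, 0.4, -1.2]
width: 0.0157
```

{"api": "arm_command", "payload": {
  "increments": [
    [[0.88,-0.39,0,0,210],[0.94,-0.2,0,0,210],[0.96,0,0,0,210],[0.94,0.2,0,0,210],[0.88,0.39,0,0,210]]
  ]
}}

```text
t: 35.4
ee_pos: [0.5134, 0.1352, 0.1397]
tool_rot: [-0.442, 0.552, -0.55, 0.445]
wrist_force: [-1.5, 6.7, 4.0]
width: 0.0154
```

{"api": "arm_command", "payload": {
  "increments": [
    [[0.78,0.56,0,0,210],[0.64,0.72,0,0,210],[0.48,0.83,0,0,210],[0.3,0.91,0,0,210],[0.1,0.96,0,0,210]]
  ]
}}

```text
t: 35.9
ee_pos: [0.5079, 0.1093, 0.1007]
tool_rot: [0.445, -0.55, 0.551, -0.443]
wrist_force: [-7.1, -9.5, 17.4]
width: 0.0153
```

{"api": "arm_command", "payload": {
  "increments": [
    [[0,0,0,0,210]]
  ]
}}

```text
t: 36.0
ee_pos: [0.5077, 0.1091, 0.0992]
tool_rot: [0.445, -0.55, 0.551, -0.443]
wrist_force: [-2.0, -8.1, 5.1]
width: 0.0153
```

{"api": "arm_command", "payload": {
  "increments": [
    [[0,0,0,0,130],[0,0,0,0,130],[0,-4,0,0,130],[-3.5,0,0,0,130],[-3.4,0,0,0,130]]
  ]
}}

```text
t: 36.5
ee_pos: [0.5242, 0.1798, 0.1405]
tool_rot: [0.442, -0.551, 0.551, -0.444]
wrist_force: [0.0, -0.4, -0.9]
width: 0.0419
```

{"api": "arm_command", "payload": {
  "increments": [
    [[0,0,0,0,130],[0,0,0,0,210],[0,0,0,0,210],[0,0,0,0,210]]
  ]
}}

```text
t: 36.9
ee_pos: [0.5227, 0.1787, 0.1383]
tool_rot: [-0.444, 0.551, -0.55, 0.444]
wrist_force: [1.4, 0.9, -1.9]
width: 0.0154
```

{"api": "arm_command", "payload": {
  "increments": [
    [[0.88,-0.39,0,0,210],[0.94,-0.2,0,0,210],[0.96,0,0,0,210],[0.94,0.2,0,0,210],[0.88,0.39,0,0,210]]
  ]
}}

```text
t: 37.4
ee_pos: [0.5134, 0.1352, 0.1399]
tool_rot: [-0.442, 0.552, -0.55, 0.445]
wrist_force: [-1.3, 5.9, 4.8]
width: 0.0151
```

{"api": "arm_command", "payload": {
  "increments": [
    [[0.78,0.56,0,0,210],[0.64,0.72,0,0,210],[0.48,0.83,0,0,210],[0,0,0,0,210],[0,0,0,0,130]]
  ]
}}

```text
t: 37.9
ee_pos: [0.5089, 0.1148, 0.1179]
tool_rot: [0.444, -0.551, 0.551, -0.443]
wrist_force: [0.1, -0.1, 0.1]
width: 0.029
```

{"api": "arm_command", "payload": {
  "increments": [
    [[0,0,0,0,130],[0,0,0,0,130],[0,-4,0,0,130],[0,-5,0,0,130],[0,-5,0,0,130]]
  ]
}}

```text
t: 38.4
ee_pos: [0.5082, 0.1158, 0.2581]
tool_rot: [-0.445, 0.551, -0.55, 0.443]
wrist_force: [0.6, 0.7, 0.5]
width: 0.0421
```

{"api": "arm_command", "payload": {
  "increments": [
    [[3,-3,3,0,130],[3,-3,3,0,130],[4,0,-2,0,130],[4,0,-2,0,130],[0,0,0,0,130]]
  ]
}}

```text
t: 38.9
ee_pos: [0.4949, -0.0256, 0.3152]
tool_rot: [0.444, -0.551, 0.551, -0.442]
wrist_force: [-1.1, -0.1, -0.6]
width: 0.0419
```

```bash
python3 st.py; python3 - <<'E'
from slp import *
s=grab("scene","scene9.png");t=grab("top","top9.png")
import pickle;pickle.dump((s,t),open("m9.pkl","wb"))
A=lambda im,r,c,h,w,k:cv2.resize(im[r:r+h,c:c+w],None,fx=k,fy=k,interpolation=cv2.INTER_CUBIC)
o=np.hstack([cv2.resize(t["image"][100:300,220:480],None,fx=1.5,fy=1.5,interpolation=cv2.INTER_CUBIC)[:300],np.zeros((300,0,3),np.uint8)])
b=A(s["image"],170,215,120,180,4)
c=np.zeros((480+0,800,3),np.uint8);c[:480,:720]=b
c2=np.zeros((600,800,3),np.uint8);c2[:480,:720]=b
cv2.imwrite("pics/g9.png",c[:,:,::-1])
E
```

```text
t 38.9 w 0.041924534797277355 front,lat,h [182.2 -15.2 217.1] phi 40.0 r 283.4 F front,lat,z [ 0.3  1.  -0.6] yaw -0.46
```

View pics/g9.png

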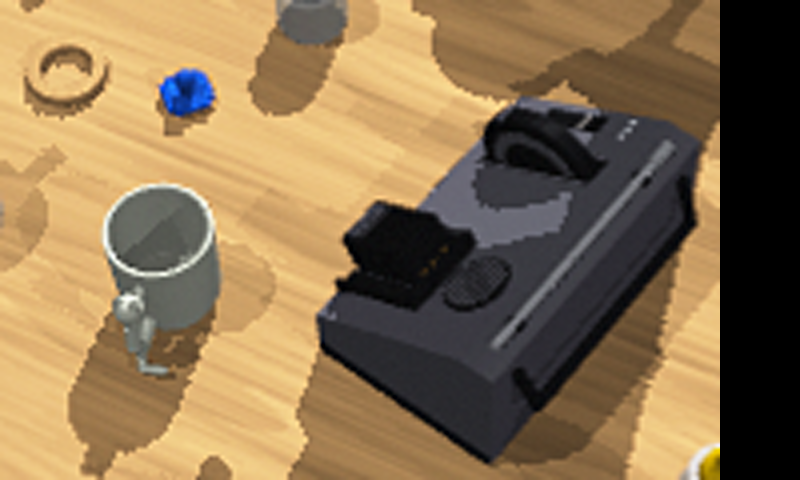

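```bash
python3 - <<'E'
from slp import *
import pickle
T0=pickle.load(open("top.pkl","rb"));s4,_,t4=pickle.load(open("m4.pkl","rb"));s9,t9=pickle.load(open("m9.pkl","rb"));S0=pickle.load(open("scene.pkl","rb"))
th=np.radians(np.arange(-70,80,10))
for n,c in(("top0",T0),("top4",t4),("top9",t9)):
    px=proj(c,[sh(.0273-.052*np.sin(b),0,-.005+.052*np.cos(b),.062) for b in th])
    print(n,[int(c["image"][int(round(r))-1:int(round(r))+2,int(round(q))-1:int(round(q))+2].mean()) for r,q in px])
# bystander change in the scene picture
for n,(r,c) in dict(jar=(166,289),pac=(193,263),tee=(186,231),mug=(236,254),book=(259,456),bottle=(298,393)).items():
    a=S0["image"][r-14:r+14,c-14:c+14,1].astype(np.float32);b=s9["image"][r-14:r+14,c-14:c+14,1].astype(np.float32)
    print(n,np.round(cv2.phaseCorrelate(a,b)[0],2))
E
```

```text
top0 [22, 26, 25, 24, 33, 35, 26, 73, 28, 24, 22, 21, 35, 44, 44]
top4 [23, 19, 21, 27, 33, 30, 27, 72, 29, 25, 24, 22, 35, 42, 42]
top9 [21, 26, 30, 29, 36, 40, 31, 28, 48, 50, 23, 26, 40, 46, 46]
jar [-0.03  0.01]
pac [ 0.02 -0.59]
tee [0. 0.]
mug [-0.03  0.02]
book [-0.02 -0.02]
bottle [-1.02  0.32]
```

```bash
python3 -c "
from station import manip
print(manip.job_done())"
```

```text
the job is handed in; nothing more can be done
None
```

I slid the black battery pack onto the rails, contacts first, then wound the dynamo wheel in eight strokes, and handed the job in at about 39 s of the 72 s. No verdict came back, so this rests on my own checks.

**Pack:** I tilted it to 30° against the panel. It slid down the panel while held loosely, so I set it down above the shoe, gripped it again higher up and slid it in.
- It met a hard stop at about 21 N, well above the 5 to 12 N the catch needs. The last picture, after winding, still shows it in place.
- I could not read the catch directly; that it sprang out is inferred from the force and the position.

**Wheel:** Hand travel adds up to about 15.9 rad, against the 12.5 needed.
- The light mark on the rim ended about 0.26 rad past where it started. That fits 15.97 rad only if the wheel has two opposite marks, which I did not confirm. With a single mark it would mean about 12.83 rad, which is still enough.

**Bystanders:** Jar, pacifier, teether, mug and book shifted by 0.6 pixel or less. The bottle check gave about 1 pixel (a few mm). I take that as image noise, since the arm never went near it.

The gripper was open and well above everything at hand-in.

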